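# Draw the stuck triers from the graded cheeses and lock them in their rack

## Robot

A 7-joint arm with a two-finger parallel gripper is mounted at the origin on the work surface. World frame = base frame: x ahead of the robot, y to its left, z up, the work surface at z = 0. Lengths are in m, angles in rad, forces in N, time in s.
With the tool pointing down it reaches from about 0.425 to 0.875 m from the base axis. Payload 4.7 kg.
Tool frame: the origin (TCP) lies at the very end of the fingers, on their centre line; the grasp point (between the pads) lies 19 mm behind it; z points along the fingers, y is the line along which they close (so a half turn about z gives the same grasp; the last joint's range is limited). The gripper opens to 87 mm and grips with 3 to 60 N. Pads are 19 mm wide; open, the fingers measure 117 mm over their backs; the gripper's body (75 mm by 190 mm) begins 51 mm behind the grasp point.
Start: joints at [-1.221, 0.321, -0.07, 1.45, 0.023, 1.371, -0.057], TCP at [0.214, 0.614, 0.201] pointing down, gripper open.
Joint ranges: [-2.86, 2.86], [-0.3, 2.09], [-1.38, 1.24], [0.06, 2.45], [-1.56, 4.7], [0.09, 2.05], [-2.69, 2.69]. Speed limits (rad/s): [2.57, 2.57, 3.14, 3.14, 3.14, 3.14, 3.14].

## Interface

Orientations are given as a rotation vector (axis times angle).
In Python, from bench import ctrl, imaging, ticket gives the robot as it stands.
- The arm moves only by the tool jog_arm, never from a script. Its argument "rows" is text: rows parted by semicolons, each of 7 numbers parted by spaces: the shift along the tool's x, y, z in cm, then the turn, a rotation vector about the tool's x, y, z in rad, then the closure, from -1 (fully open) to 1 (shut), so that 0 is half open. A call has 1 to 5 rows; each row shifts and turns the commanded pose from where the row before left it, along the tool's axes as they then stand; what a row does not reach is not made up. A row lasts 1/8 s, in which the tool goes at most 62.5 mm and 10.7 degrees, less where a joint would pass 70% of its speed; a pose out of reach is approached as far as the arm can. A call with a gripper value outside its range is refused whole. The fingers move at their own pace and stop on an object; "force" is the grip in N (left out, the last holds). Time passes only in rows, so rows that do not move let the fingers close. It gives the time, the measured TCP pose, the force, the opening and the grip force at its end, in the units of the state.
- ctrl.get_state(): the state, without advancing time (a new reading comes with each control period).
- imaging.get_image(name): name is "scene" or "top" or "wrist"; returns a dict with "img" (420x560x3 uint8, blue, green, red), "vertical_fov" (degrees; the focal length in pixels is half the picture's height over the tangent of half this angle, whatever the lens; pixels are square), "cx", "cy" (the principal point, pixels), "k1" (the pictures are not rectified: a ray, as slopes to the right and down, at radius r is drawn at 1 + k1 r^2 times it, then the intrinsics apply), "origin" and "orientation" of the camera in the world. Camera axes: x right, y down, z forward; pixel columns grow to the right and rows downward; lengths in m; the calibration is good to about 2 mm. A picture is of the moment at which its call begins. There is no depth.
- ticket.close_job(): hands the job in; it is judged then, once.
The state is a dict: "time": time; "joint_positions": joint angles; "qd": joint speeds; "joint_torque": joint torques, N m; "position": TCP position; "tool_rot": TCP orientation; "ft_force": force on the tool from outside, world axes, zero at the start; "torque": the same for the moment, N m; "grip_width": opening from 0.0 (shut) to 1.0 (fully open); "grip_force": force on a finger pad.
Only numpy, scipy, OpenCV 4.12 (cv2) and the standard library are available. Lean on these libraries where they do the work, as an engineer would, in place of code of your own. Each camera call takes 0.05 s, during which the arm holds its last target. There are 200 camera calls.

## Task

The cheeses have been graded, and a trier (T-handled boring iron) is still stuck in some of them. Swing the keeper bar of the steel trier rack wide open, work each trier out of its cheese by twisting it back and forth while pulling gently upwards, without dragging the cheese up off the spikes of its board, and hang every trier in a slot of the rack, blade down with its handle lying across the slot. Then swing the keeper bar shut over the handles until it clicks in, leaving the rest of the counter as it is.

Things in the scene. Friction and masses are not known exactly. Their poses are not given: they have to be found in the camera images.
- trier1: cheese trier (0.11 kg, may be absent): flat beech T-handle 18 x 60 x 20 mm on a half-round steel blade. Origin at the blade's tip, z up the blade to the handle's middle at 95 mm, y along the handle; blade 14 mm wide from 37 mm up, 9 mm below. Starts upright, stuck 55 mm deep in the middle of the cheese on board1, handle's middle 40 mm above it; free once drawn 15 mm, out of the bore at 55 mm
- board1: loose round wooden board, 160 mm across, 16 mm thick; origin under its middle. A pressed cheese wheel sits on its spikes, 140 mm across, 75 mm high (top 91 mm above the board's underside); it cannot turn on the board but can be lifted off
- wheel1 (a joint): m by which the cheese (12 N) on board1 is lifted off its spikes; 0 seated, drops back by itself. It clings to the trier's shank with 20 to 30 N of dry friction, so a straight pull lifts the cheese. While the trier turns, the friction acts round the shank (0.2 Nm) and little along it: to-and-fro strokes of about 0.8 rad, each rising 2 to 3 mm evenly with the turn, walk it out
- trier2: cheese trier (0.11 kg, may be absent): flat beech T-handle 18 x 60 x 20 mm on a half-round steel blade. Origin at the blade's tip, z up the blade to the handle's middle at 95 mm, y along the handle; blade 14 mm wide from 37 mm up, 9 mm below. Starts upright, stuck 55 mm deep in the middle of the cheese on board2, handle's middle 40 mm above it; free once drawn 15 mm, out of the bore at 55 mm
- board2: loose round wooden board, 160 mm across, 16 mm thick; origin under its middle. A pressed cheese wheel sits on its spikes, 140 mm across, 75 mm high (top 91 mm above the board's underside); it cannot turn on the board but can be lifted off
- wheel2 (a joint): m by which the cheese (12 N) on board2 is lifted off its spikes; 0 seated, drops back by itself. It clings to the trier's shank with 20 to 30 N of dry friction, so a straight pull lifts the cheese. While the trier turns, the friction acts round the shank (0.2 Nm) and little along it: to-and-fro strokes of about 0.8 rad, each rising 2 to 3 mm evenly with the turn, walk it out
- trier3: cheese trier (0.11 kg, may be absent): flat beech T-handle 18 x 60 x 20 mm on a half-round steel blade. Origin at the blade's tip, z up the blade to the handle's middle at 95 mm, y along the handle; blade 14 mm wide from 37 mm up, 9 mm below. Starts upright, stuck 55 mm deep in the middle of the cheese on board3, handle's middle 40 mm above it; free once drawn 15 mm, out of the bore at 55 mm
- board3: loose round wooden board, 160 mm across, 16 mm thick; origin under its middle. A pressed cheese wheel sits on its spikes, 140 mm across, 75 mm high (top 91 mm above the board's underside); it cannot turn on the board but can be lifted off
- wheel3 (a joint): m by which the cheese (12 N) on board3 is lifted off its spikes; 0 seated, drops back by itself. It clings to the trier's shank with 20 to 30 N of dry friction, so a straight pull lifts the cheese. While the trier turns, the friction acts round the shank (0.2 Nm) and little along it: to-and-fro strokes of about 0.8 rad, each rising 2 to 3 mm evenly with the turn, walk it out
- rack: loose stainless trier rack (3.2 kg), foot 110 x 272 mm; origin under its middle, y along the row of three slots, x across (away from the robot), top of the comb 110 mm up; end posts at y = +-118 mm, 128 mm high
- slot1 (a point): middle of a slot at the comb's top surface (rack y = -72 mm): a window 24 mm wide along the rack's y, 44 mm long along x, open from above when the keeper bar is away, 100 mm free below. A trier hangs with its blade down through it and its handle across it, along y, handle's middle 10 mm above this point
- slot2 (a point): middle of a slot at the comb's top surface (rack y = 0 mm): a window 24 mm wide along the rack's y, 44 mm long along x, open from above when the keeper bar is away, 100 mm free below. A trier hangs with its blade down through it and its handle across it, along y, handle's middle 10 mm above this point
- slot3 (a point): middle of a slot at the comb's top surface (rack y = +72 mm): a window 24 mm wide along the rack's y, 44 mm long along x, open from above when the keeper bar is away, 100 mm free below. A trier hangs with its blade down through it and its handle across it, along y, handle's middle 10 mm above this point
- keeper (a joint): angle of the keeper bar, rad: 0 = shut, lying along the slots 4 mm above hung handles; grows as it swings towards the robot (clockwise from above), stop at 1.6. Stays where it is left (light friction). A spring ball under its free end holds it within 0.02 rad of shut; passing the ball takes about 5 N at the knob. Starts ajar, over the slots
- keeper_knob (a point): middle of the black upright knob on the bar's free end: 16 mm across, reaching 18 mm below this point (the bar's top face, 142 mm up) and 18 mm above; 230 mm from the hinge axis. The bar is 14 mm wide, 8 mm thick
- keeper_hinge (a point): vertical hinge axis of the keeper bar at the bar's underside (134 mm up), over the rack's +y post. At angle q the bar points from it along (-sin q, -cos q) in the rack's x, y
- fresh: small white fresh cheese, 84 mm across, 34 mm high; loose bystander; origin under its middle, leave alone
- spatula: white-handled spatula, 210 mm long, lying; loose bystander; origin under its middle, leave alone
- sample_bowl: low steel bowl, 110 mm across, 40 mm high; loose bystander; origin under its middle, leave alone
- honey: amber jar with a wooden cap, 64 mm across, 85 mm high; loose bystander; origin under its middle, leave alone
- offcut: offcut of cheese, 90 x 55 x 45 mm; loose bystander; origin under its middle, leave alone
Things that resemble listed ones, but are neither listed nor needed, are in the scene too. Leave any red look-alike of the trier2 alone.

How it is judged:
By the outcome, as a careful person would: the job done as asked, in the order asked, and still so for the second after the job is handed in, with the robot touching nothing.
Of trier1, trier2, trier3 only 2 to 3 are there at a start; the rules pass over those that are not, and their reading is None.
At some moment in a run one of rack may be knocked a few centimetres aside while the robot is not near it.
It also fails if it takes over 210 s, if anything falls off the work surface, if the arm or the gripper's body presses on something with over 40 N, if the wrist force passes 120 N, or if a joint passes its speed limit or range.

## Working session

There is one attempt and no reset: what is moved stays moved. The work goes in short steps, Python scripts to look and compute and a tool call to move; the robot and the scene stay as the last step left them, time stands still between calls to the robot, and variables do not carry over. Pictures are saved under pics/ and viewed, at most 14 in all, crops included, and the job is handed in when it is done.

Besides the shell and the picture viewer there is one more tool, called after "Emit:" in YAML: its name, and indented under it one key for each argument. jog_arm: Moves the arm, as the interface text tells. Its arguments: {"type":"object","properties":{"rows":{"type":"string"},"force":{"type":"number"}},"required":["rows"]}

```bash
ls; mkdir -p pics
cat > h.py <<'E'
import numpy as np, cv2
from scipy.spatial.transform import Rotation as R
from bench import ctrl, imaging
def shot(name,fn):
    d=imaging.get_image(name); cv2.imwrite('pics/'+fn+'.png',d['img'])
    import pickle; pickle.dump(d,open('pics/'+fn+'.pkl','wb')); return d
def load(fn):
    import pickle; return pickle.load(open('pics/'+fn+'.pkl','rb'))
def rot(o):
    o=np.array(o,float)
    return o if o.shape==(3,3) else (R.from_rotvec(o).as_matrix() if o.size==3 else R.from_quat(o).as_matrix())
def K(d):
    f=210/np.tan(np.radians(d['vertical_fov'])/2); return np.array([[f,0,d['cx']],[0,f,d['cy']],[0,0,1]])
def ray(d,p):
    s=cv2.undistortPoints(np.array([[p]],float),K(d),np.array([d['k1'],0,0,0.]))[0,0]
    v=rot(d['orientation'])@np.array([s[0],s[1],1]); return np.array(d['origin']),v/np.linalg.norm(v)
def atz(d,p,z):
    o,v=ray(d,p); return o+v*(z-o[2])/v[2]
def proj(d,X):
    M=rot(d['orientation']); r=cv2.Rodrigues(M.T)[0]; t=-M.T@np.array(d['origin'])
    return cv2.projectPoints(np.array(X,float).reshape(-1,1,3),r,t,K(d),np.array([d['k1'],0,0,0.]))[0][:,0]
def tri(obs):
    A=np.zeros((3,3));b=np.zeros(3)
    for d,p in obs:
        o,v=ray(d,p);P=np.eye(3)-np.outer(v,v);A+=P;b+=P@o
    return np.linalg.solve(A,b)
E
python3 - <<'E'
from h import *
for n in ['scene','top','wrist']:
    d=shot(n,n+'0'); print(n,{k:v for k,v in d.items() if k!='img'})
print(ctrl.get_state())
a=load('scene0')['img'];b=load('top0')['img']
E
```

```text
pics
scene {'vertical_fov': 54.6304086791638, 'cx': 282.0476971004323, 'cy': 212.96138419068947, 'k1': -0.08855367564313509, 'origin': array([1.19703164, 0.35878719, 0.78528265]), 'orientation': array([-1.24374436, -2.17077209,  1.03787694])}
top {'vertical_fov': 55.76217816670397, 'cx': 277.86104130079883, 'cy': 211.34490441632775, 'k1': 0.01714419705845984, 'origin': array([ 0.41343705, -0.01549468,  1.13649694]), 'orientation': array([-2.19195219,  2.16471098, -0.09971653])}
wrist {'vertical_fov': 66.21236628085232, 'cx': 281.01583587701157, 'cy': 212.93856035481053, 'k1': -0.07492683681931545, 'origin': array([0.15019766, 0.63543759, 0.38421283]), 'orientation': array([2.3893646 , 1.69675157, 0.20867705])}
{'time': 0.15, 'joint_positions': array([-1.22089301,  0.32165453, -0.07007588,  1.45139345,  0.02258505,
        1.37080802, -0.05687788]), 'qd': array([ 9.04068345e-05, -3.58432560e-03,  7.80534599e-04, -2.91345892e-03,
       -7.97692318e-05, -2.37397584e-04,  7.30243085e-04]), 'joint_torque': array([ 2.21387277e-04, -4.91795862e+01, -4.04435461e-01, -3.12879932e+01,
       -6.37832657e-02,  4.03614447e-02,  1.13385486e-04]), 'position': array([0.21408945, 0.61325137, 0.20061221]), 'tool_rot': array([-5.24920454e-01, -3.09725250e+00,  2.30409590e-03]), 'ft_force': array([ 1.00631907,  0.08871759, -0.26048721]), 'torque': array([-0.07080899, -0.02466493,  0.01882121]), 'grip_force': 0.0, 'grip_width': 1.0006947386886702}
```

View pics/scene0.png

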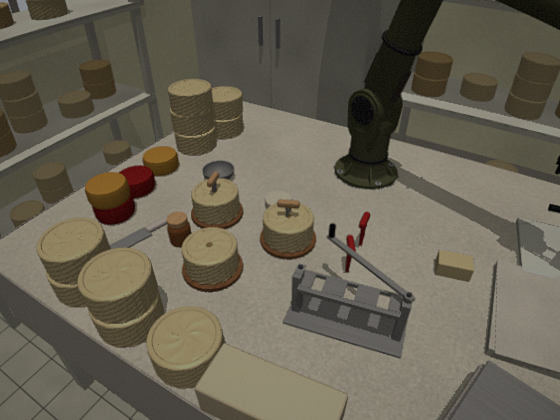

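View pics/top0.png

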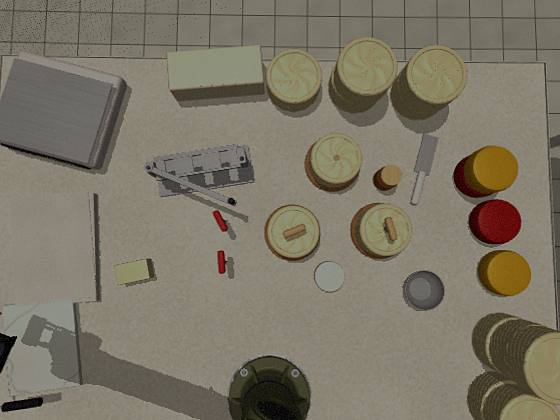

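Scene: triers stand in the cheeses at scene (289,204) and (213,180), which are top (294,232) and (390,228). The third cheese, at top (336,160), has no trier. Candidates to confuse with them are the red triers lying at top (220,220) and (222,262), which I leave alone. The rack is at top (205,168), its hinge at (151,168) and its knob at (233,202). Next, a close crop.

Run:
```python
from h import *
a=load('scene0')['img'][150:350,180:420];b=load('top0')['img'][130:270,140:420]
A=cv2.resize(a,None,fx=3.3,fy=3,interpolation=cv2.INTER_CUBIC)
A=cv2.resize(a,None,fx=2.9,fy=2.9,interpolation=cv2.INTER_CUBIC)
B=cv2.resize(b,None,fx=2.85,fy=2.85,interpolation=cv2.INTER_CUBIC)
cv2.imwrite('pics/ca.png',np.clip(A*1.5,0,255).astype('uint8'));cv2.imwrite('pics/cb.png',np.clip(B*1.1,0,255).astype('uint8'))
```

```text
(no output)
```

View pics/ca.png

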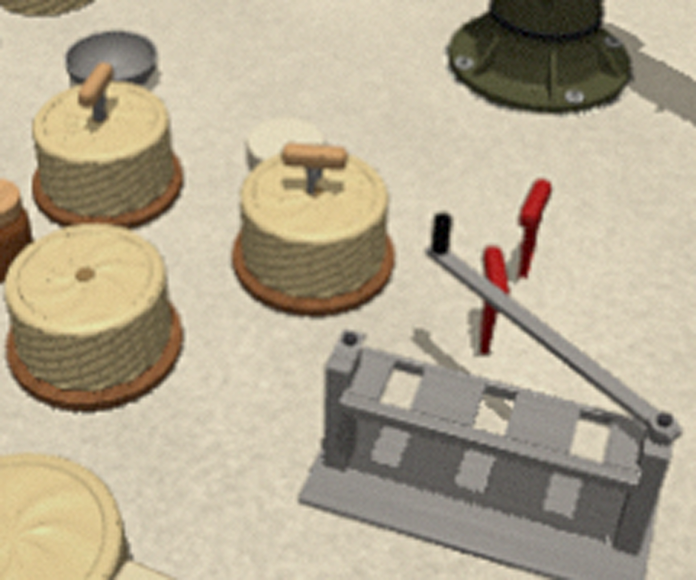

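View pics/cb.png

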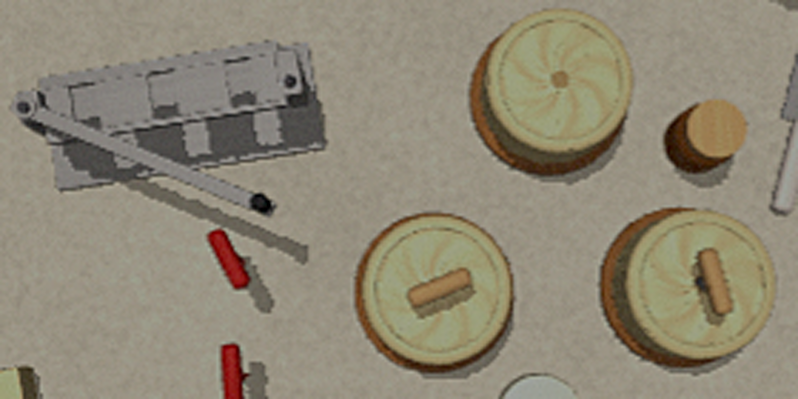

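Run:
```python
from h import *
s=load('scene0');t=load('top0')
T=lambda x,y:(140+x/2.85,130+y/2.85); S=lambda x,y:(180+x/2.9,150+y/2.9)
for n,a,b in [('A',T(440,286),S(315,156)),('B',T(714,281),S(97,84)),('knobtop',T(262,200),S(443,217)),('hinge',T(25,105),S(663,421)),('post',T(290,80),S(350,339)),('cheese3',T(560,78),S(85,274))]:
    X=tri([(t,a),(s,b)]); print(n,X.round(4),np.abs(proj(t,X)-a).max().round(1),np.abs(proj(s,X)-b).max().round(1))
for n,p,q in [('A',T(411,298),T(469,274)),('B',T(706,250),T(722,312))]:
    P,Q=atz(t,p,.141),atz(t,q,.141); print(n,P.round(4),Q.round(4),((P+Q)/2).round(4),np.linalg.norm(P-Q),np.arctan2(*(Q-P)[1::-1]))
P=atz(t,T(25,105),.142);print('hinge',P);Q=atz(t,T(290,80),.128);print(Q,np.linalg.norm(P-Q))
print('knob',atz(t,T(262,200),.16))
for z,n,p in [(0,'bowl',(424,290)),(.085,'honey',(389,176)),(.034,'fresh',(329,277))]: print(n,atz(t,p,z))
print(rot(ctrl.get_state()['tool_rot']).round(3))
w=load('wrist0');print(rot(w['orientation']).round(3))
```

```text
A [ 0.4531 -0.0592  0.129 ] 0.9 0.9
B [ 0.4606 -0.3033  0.1294] 0.7 0.7
knobtop [0.5227 0.0966 0.1743] 1.2 1.4
hinge [0.6092 0.3112 0.1422] 0.8 1.0
post [0.6379 0.0775 0.1286] 0.6 0.8
cheese3 [ 0.6519 -0.1728  0.0886] 0.6 0.7
A [ 0.4428 -0.0354  0.141 ] [ 0.4645 -0.0862  0.141 ] [ 0.4537 -0.0608  0.141 ] 0.05530230192425311 -1.1666755564265006
B [ 0.4884 -0.2951  0.141 ] [ 0.434  -0.3084  0.141 ] [ 0.4612 -0.3018  0.141 ] 0.055996122975622654 -2.9008767396057884
hinge [0.60980914 0.30938714 0.142     ]
[0.6388306  0.07600615 0.128     ] 0.2355948539931651
knob [0.52559173 0.09526985 0.16      ]
bowl [ 0.29585928 -0.43421955  0.        ]
honey [ 0.60474056 -0.31554644  0.085     ]
fresh [ 0.33107453 -0.16184124  0.034     ]
[[-0.944  0.329 -0.   ]
 [ 0.329  0.944 -0.001]
 [-0.    -0.001 -1.   ]]
[[ 0.33   0.915  0.231]
 [ 0.944 -0.319 -0.083]
 [-0.002  0.246 -0.969]]
```

```bash
cat >> h.py <<'E'
def yaw(M): return np.arctan2(M[1,1],M[0,1])
def plan(pts,g=-1,start=None,dmax=.055,amax=.17):
    """pts: list of (x,y,z,yaw_deg of tool y, or None). prints rows (level tool), tilt corrected on the 1st"""
    st=ctrl.get_state(); p,M=np.array(st['position']),rot(st['tool_rot'])
    out=[]
    for x,y,z,a in pts:
        ps=yaw(M); a=ps if a is None else np.radians(a)
        d=(a-ps+np.pi)%(2*np.pi)-np.pi; q=np.array([x,y,z])
        n=int(max(1,np.ceil(np.linalg.norm(q-p)/dmax),np.ceil(abs(d)/amax)))
        p0=p.copy()
        for i in range(1,n+1):
            t=p0+(q-p0)*i/n; b=ps+d*i/n
            N=np.array([[np.sin(b),np.cos(b),0],[-np.cos(b),np.sin(b),0],[0,0,-1.]])
            s=M.T@(t-p)*100; w=R.from_matrix(M.T@N).as_rotvec()
            s=s.round(2);w=w.round(3)
            out.append(' '.join('%g'%v for v in [*s,*w,g])); p=p+M@s/100; M=M@R.from_rotvec(w).as_matrix()
    for i in range(0,len(out),5): print('; '.join(out[i:i+5]))
def st():
    s=ctrl.get_state();M=rot(s['tool_rot'])
    print(s['time'],np.round(s['position'],4),'yaw',np.degrees(yaw(M)).round(1),'tilt',(M[:2,2]).round(4),'F',np.round(s['ft_force'],1),'w',round(s['grip_width'],3),'gf',s['grip_force'],'j7',s['joint_positions'].round(2))
E
python3 - <<'E'
from h import *
plan([(.5245,.096,.2,-50)],g=-.1)
E
```

```text
Traceback (most recent call last):
  File "h.py", line 40, in plan
    s=M.T@(t-p)*100; w=R.from_matrix(M.T@N).as_rotvec()
                       ~~~~~~~~~~~~~^^^^^^^
  File "scipy/spatial/transform/_rotation.pyx", line 1143, in scipy.spatial.transform._rotation.Rotation.from_matrix
ValueError: Non-positive determinant (left-handed or null coordinate frame) in rotation matrix 0: [[-9.86885643e-01 -1.61420948e-01  7.49215383e-05]
 [-1.61420663e-01  9.86884590e-01  1.47513367e-03]
 [ 3.12056386e-04 -1.44369435e-03  9.99998909e-01]].
```

```bash
sed -i 's/\[\[np.sin(b),np.cos(b),0\],\[-np.cos(b),np.sin(b),0\]/[[-np.sin(b),np.cos(b),0],[np.cos(b),np.sin(b),0]/' h.py
python3 - <<'E'
from h import *
plan([(.5245,.096,.2,-50)],g=-.1)
E
```

```text
-3.57 -2.97 0.01 -0.001 0 0.162 -0.1; -3.99 -2.36 0.01 -0 0 0.162 -0.1; -4.33 -1.68 0 -0 0 0.162 -0.1; -4.54 -0.96 0.01 -0 0 0.163 -0.1; -4.63 -0.21 0.01 -0 0 0.162 -0.1
-4.61 0.54 0 -0 0 0.162 -0.1; -4.46 1.28 0.01 -0 0 0.162 -0.1; -4.2 1.98 0.01 -0 0.001 0.162 -0.1; -3.82 2.63 -0 -0 -0 0.162 -0.1; -3.35 3.21 0 -0 -0 0.162 -0.1
-2.79 3.71 0 -0 -0 0.162 -0.1; -2.15 4.11 0.01 -0 -0 0.163 -0.1; -1.46 4.41 -0 -0 -0 0.162 -0.1
```

Emit:
jog_arm:
  rows: "-3.6 -3 0 0 0 0.16 -0.1; -4 -2.4 0 0 0 0.16 -0.1; -4.3 -1.7 0 0 0 0.16 -0.1; -4.5 -1 0 0 0 0.16 -0.1; -4.6 -0.2 0 0 0 0.16 -0.1"

```text
time: 0.78
position: [0.334, 0.4133, 0.2013]
tool_rot: [-1.697, -2.644, 0.0]
ft_force: [0.5, 0.3, -0.7]
grip_width: 0.577
grip_force: 0.0
```

Emit:
jog_arm:
  rows: "-4.6 0.5 0 0 0 0.16 -0.1; -4.5 1.3 0 0 0 0.16 -0.1; -4.2 2 0 0 0 0.16 -0.1; -3.8 2.6 0 0 0 0.16 -0.1; -3.4 3.2 0 0 0 0.16 -0.1"

```text
time: 1.4
position: [0.456, 0.2157, 0.2014]
tool_rot: [-2.592, -1.775, -0.0]
ft_force: [0.6, -0.3, 0.1]
grip_width: 0.548
grip_force: 0.0
```

Run:
```python
from h import *
st()
plan([(.5245,.096,.2,-50)],g=-.1)
```

```text
1.4 [0.456  0.2157 0.2014] yaw -21.2 tilt [0.     0.0002] F [ 0.6 -0.3  0.1] w 0.548 gf 0.0 j7 [-0.83  0.    0.34  1.82 -0.    1.32 -0.86]
-2.89 3.57 0.04 -0 -0 0.168 -0.1; -2.26 4.01 0.05 -0 -0 0.167 -0.1; -1.56 4.33 0.04 -0 -0 0.168 -0.1
```

Emit:
jog_arm:
  rows: "-2.9 3.6 0 0 0 0.17 -0.1; -2.3 4 0 0 0 0.17 -0.1; -1.5 4.3 0 0 0 0.17 -0.1; 0 0 0 0 0 0 -0.1"

```text
time: 1.9
position: [0.5258, 0.093, 0.2014]
tool_rot: [2.956, 1.058, -0.0]
ft_force: [0.3, 0.4, -0.9]
grip_width: 0.549
grip_force: 0.0
```

Run:
```python
from h import *
st(); d=shot('wrist','w1'); print(proj(d,[[.524,.096,.16],[.5245,.096,.142],[.61,.31,.142],[.638,.077,.128]]))
```

```text
1.9 [0.5258 0.093  0.2014] yaw -50.6 tilt [ 0.0006 -0.0018] F [ 0.3  0.4 -0.9] w 0.549 gf 0.0 j7 [-0.69  0.07  0.49  1.76 -0.03  1.32 -1.08]
[[276.85171653 223.9008695 ]
 [277.48817823 216.99097725]
 [115.82090218 -66.0135309 ]
 [388.82540601 118.2573168 ]]
```

View pics/w1.png

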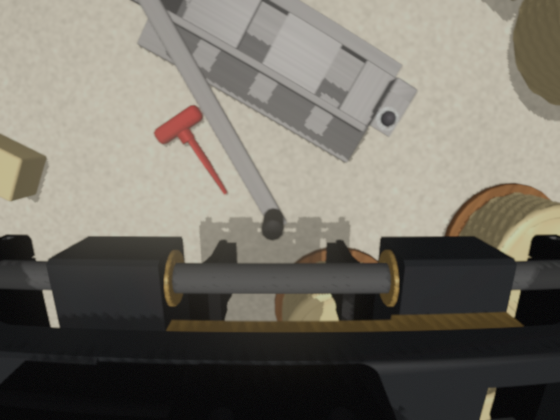

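The wrist view shows the knob top at (272,220), the bar, the rack post bolt at (388,118) and a red look-alike lying at (190,140).

Run:
```python
from h import *
d=load('w1'); print(atz(d,(272.5,219),.16),atz(d,(388,118),.129))
k=tri([(d,(272.5,219)),(load('top0'),(140+262/2.85,130+200/2.85))]);print(k)
kx,ky=atz(d,(272.5,219),.16)[:2]
plan([(kx,ky,.2,-50),(kx,ky,.142,-50)],g=-.1)
h=np.array([.6096,.310]);th=.123
a=[kx-h[0],ky-h[1]];print(np.hypot(*a))
```

```text
[0.52486629 0.10077563 0.16      ] [0.63748064 0.07785803 0.129     ]
[0.5248695  0.09789456 0.15350567]
0.32 -0.37 0.13 -0 0 -0.006 -0.1; 0 -0 2.9 -0 0 0 -0.1; 0 -0 2.9 -0 0 0 -0.1
0.22573134312713414
```

Emit:
jog_arm:
  rows: "0.3 -0.3 0.1 0 0 0 -0.1; 0 0 2.9 0 0 0 -0.1; 0 0 2.9 0 0 0 -0.1; 0 0 0 0 0 0 0.8; 0 0 0 0 0 0 0.8"
  force: 5

```text
time: 2.58
position: [0.5252, 0.1031, 0.1435]
tool_rot: [-2.952, -1.074, -0.002]
ft_force: [-0.4, 0.0, 0.0]
grip_width: 0.401
grip_force: 0.0
```

Emit:
jog_arm:
  rows: "0 0 0 0 0 0 0.8; 0 0 0 0 0 0 0.8"

```text
time: 2.82
position: [0.5255, 0.102, 0.1435]
tool_rot: [2.953, 1.071, 0.003]
ft_force: [0.5, -1.6, 1.1]
grip_width: 0.183
grip_force: 0.8
```

```bash
cat >> h.py <<'E'
H=np.array([.6096,.310]); TH=.123
def knob(q,r=.230):
    u=np.array([-np.sin(q),-np.cos(q)]); c,s=np.cos(TH),np.sin(TH)
    return H+r*np.array([c*u[0]-s*u[1],s*u[0]+c*u[1]])
E
python3 - <<'E'
from h import *
st(); print(knob(.505),knob(.52))
plan([(*knob(q),.142,-50) for q in np.linspace(.52,1.57,11)[1:]],g=.8)
E
```

```text
2.825 [0.5255 0.102  0.1435] yaw -50.1 tilt [0.0017 0.0005] F [ 0.5 -1.6  1.1] w 0.183 gf 0.8053385093808174 j7 [-0.69  0.11  0.48  1.83 -0.06  1.21 -1.06]
[0.52386128 0.09657818] [0.52066972 0.09788823]
-1.63 -2.19 0.14 0.001 -0.002 -0.002 0.8; -0.76 -2.29 0 -0 0 -0 0.8; -0.51 -2.36 0.01 -0 0 -0 0.8; -0.26 -2.4 -0 -0 0 -0 0.8; -0.01 -2.42 -0 -0 0 -0 0.8
0.25 -2.4 -0 -0 0 -0 0.8; 0.49 -2.36 -0 -0 0 -0 0.8; 0.74 -2.3 -0 -0 0 -0 0.8; 0.98 -2.2 -0 -0 0 -0 0.8; 1.2 -2.1 -0 -0 0 -0 0.8
```

Emit:
jog_arm:
  rows: "-1.4 -2.2 0 0 0 0 0.8; -0.8 -2.3 0 0 0 0 0.8; -0.5 -2.4 0 0 0 0 0.8; -0.2 -2.4 0 0 0 0 0.8; 0 -2.4 0 0 0 0 0.8"

```text
time: 3.45
position: [0.4275, 0.1733, 0.1433]
tool_rot: [-2.954, -1.07, -0.002]
ft_force: [1.2, -0.8, 0.0]
grip_width: 0.179
grip_force: 5.0
```

Emit:
jog_arm:
  rows: "0.2 -2.4 0 0 0 0 0.8; 0.5 -2.4 0 0 0 0 0.8; 0.7 -2.3 0 0 0 0 0.8; 1 -2.2 0 0 0 0 0.8; 0 0 0 0 0 0 0.8"

```text
time: 4.08
position: [0.3859, 0.2615, 0.143]
tool_rot: [-2.951, -1.075, -0.001]
ft_force: [-1.3, -0.4, 3.0]
grip_width: 0.181
grip_force: 5.0
```

Run:
```python
from h import *
st(); print(knob(1.47),knob(1.57))
```

```text
4.075 [0.3859 0.2615 0.143 ] yaw -50.0 tilt [0.0002 0.0009] F [-1.3 -0.4  3. ] w 0.181 gf 5.000854432582855 j7 [-0.91 -0.04  0.26  1.98  0.01  1.2  -1.53]
[0.38533575 0.25895544] [0.38136019 0.28159952]
```

Emit:
jog_arm:
  rows: "1 -1.9 0 0 0 0 0.8; 0 0 0 0 0 0 0.8; 0 0 0 0 0 0 -1; 0 0 0 0 0 0 -1; 0 0 -2 0 0 0 -1"

```text
time: 4.7
position: [0.3809, 0.2795, 0.1611]
tool_rot: [2.952, 1.07, -0.006]
ft_force: [0.2, 0.1, 0.0]
grip_width: 0.44
grip_force: 0.0
```

Run:
```python
from h import *
st(); 
plan([(.42,.22,.21,None),(.4535,-.06,.21,23)],g=-1)
```

```text
4.7 [0.3809 0.2795 0.1611] yaw -50.2 tilt [-0.0029 -0.0026] F [0.2 0.1 0. ] w 0.44 gf 0.0 j7 [-0.93 -0.04  0.24  1.93  0.01  1.25 -1.57]
-0.41 3.54 -2.45 0 0.004 -0 -1; -0.41 3.54 -2.44 0 -0 0 -1; -1.92 2.96 -0 0 -0 -0.16 -1; -2.37 2.61 -0 0 -0 -0.159 -1; -2.74 2.2 -0 0 -0 -0.16 -1
-3.07 1.74 -0 0 -0 -0.16 -1; -3.31 1.23 -0 0 -0 -0.159 -1; -3.45 0.69 -0 0 0 -0.16 -1; -3.52 0.13 -0 0 0 -0.159 -1; -3.5 -0.43 -0 0 0 -0.16 -1
```

Emit:
jog_arm:
  rows: "-0.4 3.5 -2.5 0 0 0 -1; -0.4 3.5 -2.4 0 0 0 -1; -1.9 3 0 0 0 -0.16 -1; -2.4 2.6 0 0 0 -0.16 -1; -2.7 2.2 0 0 0 -0.16 -1"

```text
time: 5.32
position: [0.4336, 0.1155, 0.2113]
tool_rot: [-2.61, -1.748, -0.0]
ft_force: [1.2, 0.4, 0.3]
grip_width: 0.969
grip_force: 0.0
```

Emit:
jog_arm:
  rows: "-3.1 1.7 0 0 0 -0.16 -1; -3.3 1.2 0 0 0 -0.16 -1; -3.5 0.7 0 0 0 -0.16 -1; -3.5 0.1 0 0 0 -0.16 -1; -3.5 -0.4 0 0 0 -0.16 -1"

```text
time: 5.95
position: [0.454, -0.0595, 0.2113]
tool_rot: [-1.723, -2.626, -0.001]
ft_force: [-0.4, -0.3, -0.0]
grip_width: 1.001
grip_force: 0.0
```

Run:
```python
from h import *
st(); d=shot('wrist','w2');t=shot('top','t2');s=shot('scene','s2')
print(proj(d,[[.4537,-.060,.141]]),proj(t,[[*knob(1.57),.16]]))
a=cv2.resize(t['img'][120:300,130:430],None,fx=1.3,fy=1.3)
o=np.vstack([d['img'][:,100:490],a]);cv2.imwrite('pics/o2.png',o[:600] if o.shape[0]<=600 else cv2.resize(o,None,fx=.9,fy=.9))
print(o.shape)
```

```text
5.95 [ 0.454  -0.0595  0.2113] yaw 23.5 tilt [-0.0001  0.0008] F [-0.4 -0.3 -0. ] w 1.001 gf 0.0 j7 [-0.74 -0.17  0.74  1.91  0.11  1.36  0.38]
[[281.65059062 216.43485557]] [[154.02728618 258.00185141]]
(654, 390, 3)
```

View pics/o2.png

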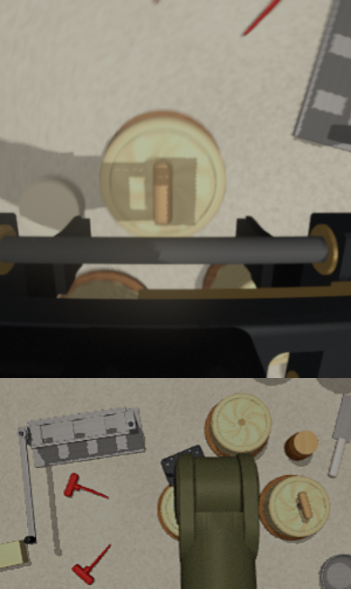

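The wrist view shows handle A centred under the tool at full-frame pixel (281,213). The top view shows the keeper wide open, with the knob near (155,258).

Run:
```python
from h import *
d=load('w2'); c=atz(d,(281,213),.141);print(c, atz(d,(279,178),.141),atz(d,(282,247),.141),atz(load('t2'),(130+29/.9/1.3,120+(539-378)/.9/1.3),.16),knob(1.57))
plan([(*c[:2],.17,23.5),(*c[:2],.124,23.5)],g=-.4)
```

```text
[ 0.45206229 -0.05755889  0.141     ] [ 0.4392176 -0.0319348  0.141    ] [ 0.46451123 -0.08415153  0.141     ] [0.38233589 0.27979752 0.16      ] [0.38136019 0.28159952]
0.3 -0.09 4.14 0 -0.001 -0.01 -0.4; 0 -0 4.6 0 0 -0 -0.4
```

Emit:
jog_arm:
  rows: "0.1 0 4.1 0 0 -0.02 -0.4; 0 0 4.6 0 0 0 -0.4; 0 0 0 0 0 0 0.8; 0 0 0 0 0 0 0.8; 0 0 0 0 0 0 0.8"
  force: 30

```text
time: 6.72
position: [0.4555, -0.0568, 0.1263]
tool_rot: [1.702, 2.638, 0.004]
ft_force: [-0.5, -0.9, 0.8]
grip_width: 0.52
grip_force: 0.0
```

Emit:
jog_arm:
  rows: "0 0 0 0 0 0 0.8; 0 0 0 0 0 0 0.8"
  force: 50

```text
time: 6.98
position: [0.4544, -0.0571, 0.1251]
tool_rot: [1.703, 2.639, 0.002]
ft_force: [-0.1, -0.0, -0.4]
grip_width: 0.288
grip_force: 0.0
```

Run:
```python
from h import *
st(); print(ctrl.get_state()['torque'])
```

```text
6.975 [ 0.4544 -0.0571  0.1251] yaw 24.4 tilt [0.0012 0.0005] F [-0.1 -0.  -0.4] w 0.288 gf 0.0 j7 [-0.74 -0.08  0.79  2.03  0.06  1.17  0.44]
[-0.0602501   0.00997263  0.03075069]
```

Emit:
jog_arm:
  rows: "-0.1 -0.15 0.1 0 0 0 0.8; 0 0 0 0 0 0 0.8; 0 0 0 0 0 0 0.8"
  force: 50

```text
time: 7.35
position: [0.4529, -0.0587, 0.1234]
tool_rot: [-1.703, -2.64, -0.0]
ft_force: [0.6, -0.1, -0.9]
grip_width: 0.105
grip_force: 0.0
```

Run:
```python
from h import *
st(); print(ctrl.get_state()['torque'])
```

```text
7.35 [ 0.4529 -0.0587  0.1234] yaw 24.3 tilt [-0.0001  0.0001] F [ 0.6 -0.1 -0.9] w 0.105 gf 0.0 j7 [-0.74 -0.08  0.79  2.03  0.06  1.17  0.45]
[-0.05533072  0.01639003 -0.00303511]
```

Run:
```python
from h import *
d=shot('wrist','w3');s=shot('scene','s3')
o=np.hstack([cv2.resize(d['img'][100:380,180:380],None,fx=2,fy=2),cv2.resize(s['img'][150:290,230:340],None,fx=3.6,fy=4)])
cv2.imwrite('pics/o3.png',np.clip(o*1.4,0,255)); print(o.shape)
```

```text
(560, 796, 3)[ WARN:0@1.326] global loadsave.cpp:1063 imwrite_ Unsupported depth image for selected encoder is fallbacked to CV_8U.
```

View pics/o3.png

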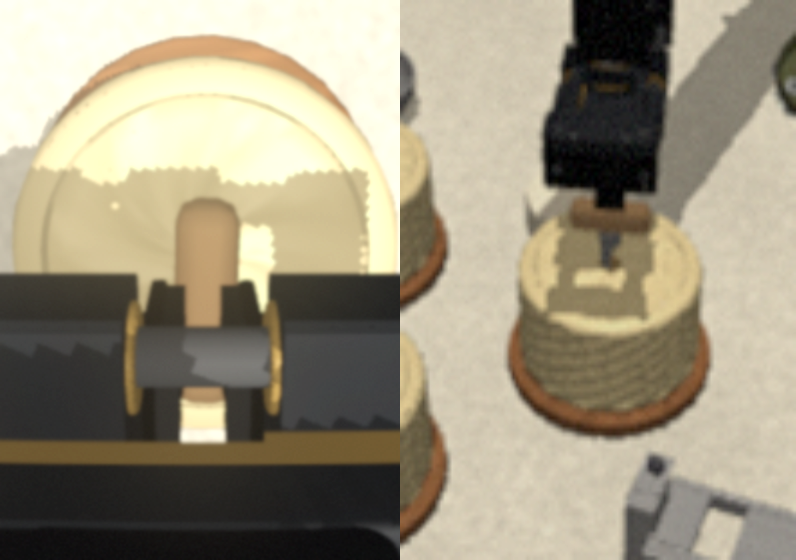

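Run:
```python
from h import *
s,t,w2,w3=load('s3'),load('top0'),load('w2'),load('w3')
for z in (.10,.11,.12,.13,.14): print(z,atz(s,(288.3,204),z)[:2].round(4),atz(t,(294.4,230.5),z)[:2].round(4),atz(w2,(281,213),z)[:2].round(4))
print(proj(s,[[.4529,-.0587,.1234],[.4529,-.0587,.09]]),proj(w3,[[.4529,-.0587,.1234]]))
# handle near end in w2 vs w3 (far end): same end of handle
e2=(100+161/.9,158/.9); e3=(180+207/2,100+200/2)
X=tri([(w2,e2),(w3,e3)]);print('end tri',X,proj(w2,X)-e2,proj(w3,X)-e3)
```

```text
0.1 [ 0.4205 -0.0756] [ 0.4549 -0.0627] [ 0.4562 -0.0671]
0.11 [ 0.4319 -0.0692] [ 0.4545 -0.0622] [ 0.4552 -0.0648]
0.12 [ 0.4432 -0.0629] [ 0.4541 -0.0618] [ 0.4542 -0.0624]
0.13 [ 0.4545 -0.0565] [ 0.4537 -0.0613] [ 0.4532 -0.0601]
0.14 [ 0.4659 -0.0502] [ 0.4533 -0.0609] [ 0.4522 -0.0578]
[[287.87510231 205.39544721]
 [287.75643451 215.14630537]] [[282.59391546 245.65733069]]
end tri [ 0.43883502 -0.02895926  0.14653633] [[ 1.13884169 -0.2581752 ]] [[-1.73561085  0.36413421]]
```

Emit:
jog_arm:
  rows: "0 0 0 0 0 0 -0.3; 0 0 0 0 0 0 -0.3; 0 0 0 0 0 0 -0.3; 0 0 0.6 0 0 0 -0.3; 0 0 0.6 0 0 0 -0.3"

```text
time: 8.07
position: [0.4529, -0.0586, 0.111]
tool_rot: [-1.703, -2.64, -0.0]
ft_force: [-0.2, 0.6, 0.1]
grip_width: 0.584
grip_force: 0.0
```

Emit:
jog_arm:
  rows: "0 0 0 0 0 0 0.8; 0 0 0 0 0 0 0.8; 0 0 0 0 0 0 0.8; 0 0 0 0 0 0 0.8; 0 0 0 0 0 0 0.8"
  force: 50

```text
time: 8.7
position: [0.4534, -0.0585, 0.1116]
tool_rot: [1.703, 2.639, 0.001]
ft_force: [0.0, -0.5, -1.0]
grip_width: 0.201
grip_force: 49.9
```

Run:
```python
from h import *
st(); print(ctrl.get_state()['torque'])
```

```text
8.7 [ 0.4534 -0.0585  0.1116] yaw 24.3 tilt [0.001  0.0004] F [ 0.  -0.5 -1. ] w 0.201 gf 49.920052886009216 j7 [-0.74 -0.07  0.79  2.05  0.05  1.14  0.46]
[ 0.02439801 -0.14535719 -0.05210505]
```

Emit:
jog_arm:
  rows: "0 0 -0.03 0 0 0.13 0.8; 0 0 -0.04 0 0 0.13 0.8; 0 0 -0.04 0 0 0.14 0.8"

```text
time: 9.07
position: [0.4526, -0.0587, 0.1118]
tool_rot: [2.198, 2.245, -0.001]
ft_force: [1.1, 0.3, -6.3]
grip_width: 0.2
grip_force: 50.0
```

Emit:
jog_arm:
  rows: "0 0 -0.05 0 0 -0.16 0.8; 0 0 -0.05 0 0 -0.16 0.8; 0 0 -0.05 0 0 -0.16 0.8; 0 0 -0.05 0 0 -0.16 0.8; 0 0 -0.05 0 0 -0.16 0.8"

```text
time: 9.7
position: [0.4522, -0.0588, 0.1134]
tool_rot: [-1.137, -2.928, 0.001]
ft_force: [3.1, -0.3, -12.0]
grip_width: 0.198
grip_force: 49.9
```

Run:
```python
from h import *
st(); print(ctrl.get_state()['torque']); s=shot('scene','s4')
o=np.hstack([cv2.resize(x['img'][150:290,230:340],None,fx=3.6,fy=4) for x in (load('s3'),s)])
cv2.imwrite('pics/o4.png',o)
```

```text
9.7 [ 0.4522 -0.0588  0.1134] yaw 47.5 tilt [-0.0011 -0.0006] F [  3.1  -0.3 -12. ] w 0.198 gf 49.94281589984894 j7 [-0.76 -0.07  0.81  2.05  0.06  1.15  0.86]
[-0.06176772 -0.80256752 -0.21323047]
```

View pics/o4.png

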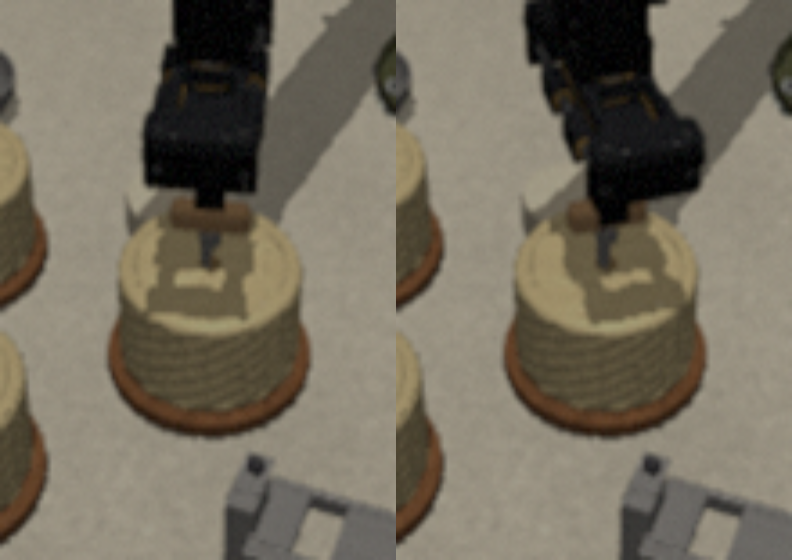

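Emit:
jog_arm:
  rows: "0 0 -0.04 0 0 0.16 0.8; 0 0 -0.05 0 0 0.16 0.8; 0 0 -0.05 0 0 0.16 0.8; 0 0 -0.05 0 0 0.16 0.8; 0 0 0 0 0 0.16 0.8"

```text
time: 10.38
position: [0.4524, -0.0587, 0.1155]
tool_rot: [2.201, 2.241, -0.002]
ft_force: [2.6, -0.7, -10.3]
grip_width: 0.196
grip_force: 50.0
```

Emit:
jog_arm:
  rows: "0 0 -0.04 0 0 -0.16 0.8; 0 0 -0.05 0 0 -0.16 0.8; 0 0 -0.05 0 0 -0.16 0.8; 0 0 -0.05 0 0 -0.16 0.8; 0 0 0 0 0 -0.16 0.8"

```text
time: 11.0
position: [0.4522, -0.0588, 0.1176]
tool_rot: [-1.141, -2.926, 0.001]
ft_force: [2.4, 1.1, -9.6]
grip_width: 0.196
grip_force: 49.9
```

Emit:
jog_arm:
  rows: "0 0 -0.04 0 0 0.16 0.8; 0 0 -0.05 0 0 0.16 0.8; 0 0 -0.05 0 0 0.16 0.8; 0 0 -0.05 0 0 0.16 0.8; 0 0 0 0 0 0.16 0.8"

```text
time: 11.62
position: [0.4525, -0.0587, 0.1198]
tool_rot: [-2.202, -2.241, 0.001]
ft_force: [1.6, 0.0, -7.6]
grip_width: 0.2
grip_force: 49.9
```

Emit:
jog_arm:
  rows: "0 0 -0.04 0 0 -0.16 0.8; 0 0 -0.05 0 0 -0.16 0.8; 0 0 -0.05 0 0 -0.16 0.8; 0 0 -0.05 0 0 -0.16 0.8; 0 0 0 0 0 -0.16 0.8"

```text
time: 12.25
position: [0.4524, -0.0589, 0.1219]
tool_rot: [-1.14, -2.927, 0.001]
ft_force: [1.1, -0.5, -6.3]
grip_width: 0.202
grip_force: 49.9
```

Emit:
jog_arm:
  rows: "0 0 -0.04 0 0 0.16 0.8; 0 0 -0.05 0 0 0.16 0.8; 0 0 -0.05 0 0 0.16 0.8; 0 0 -0.05 0 0 0.16 0.8; 0 0 0 0 0 0.16 0.8"

```text
time: 12.88
position: [0.4527, -0.0588, 0.1241]
tool_rot: [-2.202, -2.241, 0.001]
ft_force: [0.6, -0.4, -3.9]
grip_width: 0.198
grip_force: 49.9
```

Emit:
jog_arm:
  rows: "0 0 -0.04 0 0 -0.16 0.8; 0 0 -0.05 0 0 -0.16 0.8; 0 0 -0.05 0 0 -0.16 0.8; 0 0 -0.05 0 0 -0.16 0.8; 0 0 0 0 0 -0.16 0.8"

```text
time: 13.5
position: [0.4529, -0.0586, 0.1266]
tool_rot: [-1.14, -2.927, -0.0]
ft_force: [0.1, 0.1, -1.4]
grip_width: 0.196
grip_force: 49.9
```

Emit:
jog_arm:
  rows: "0 0 -0.04 0 0 0.16 0.8; 0 0 -0.05 0 0 0.16 0.8; 0 0 -0.05 0 0 0.16 0.8; 0 0 -0.05 0 0 0.16 0.8; 0 0 0 0 0 0.16 0.8"

```text
time: 14.12
position: [0.4529, -0.0586, 0.1285]
tool_rot: [-2.202, -2.241, 0.0]
ft_force: [0.1, 0.4, -1.0]
grip_width: 0.2
grip_force: 49.9
```

Emit:
jog_arm:
  rows: "0 0 -0.5 0 0 0 0.8; 0 0 -1 0 0 0 0.8; 0 0 -2 0 0 0 0.8; 0 0 -3.5 0 0 0 0.8; 0 0 -3.5 0 0 0 0.8"

```text
time: 14.75
position: [0.4529, -0.0588, 0.2351]
tool_rot: [2.192, 2.25, 0.001]
ft_force: [0.7, -0.5, -0.4]
grip_width: 0.198
grip_force: 49.9
```

Run:
```python
from h import *
st(); t=shot('top','t5');s=shot('scene','s5')
# rack shift check by template match
for n,b in (('top',(140,140,120,70)),('scene',(280,255,140,100))):
    x,y,w,h=b; a=load(n+'0')['img'][y:y+h,x:x+w]; c={'top':t,'scene':s}[n]['img']
    m=cv2.matchTemplate(c[y-40:y+h+40,x-40:x+w+40],a,cv2.TM_CCOEFF_NORMED); print(n,cv2.minMaxLoc(m))
plan([(.55,.03,.235,7),(.633,.122,.235,7)],g=.8)
```

```text
14.75 [ 0.4529 -0.0588  0.2351] yaw 1.5 tilt [0.0006 0.0003] F [ 0.7 -0.5 -0.4] w 0.198 gf 49.91213321685791 j7 [-0.72 -0.18  0.71  1.87  0.12  1.41 -0.01]
top (-0.22452612221240997, 0.705516517162323, (11, 2), (40, 40))
scene (-0.24794554710388184, 0.8020762205123901, (22, 80), (40, 40))
2.88 3.22 0.12 0.008 -0.001 -0.032 0.8; 2.77 3.32 0.09 -0 -0 -0.032 0.8; 2.66 3.4 0.1 -0 -0 -0.032 0.8; 2.71 3.12 -0 -0 -0 -0 0.8; 2.7 3.12 -0 -0 -0 -0 0.8
2.71 3.12 -0 -0 -0 -0 0.8
```

Emit:
jog_arm:
  rows: "2.9 3.2 0 0 0 -0.03 0.8; 2.8 3.3 0 0 0 -0.03 0.8; 2.7 3.4 0 0 0 -0.03 0.8; 2.7 3.1 0 0 0 0 0.8; 2.7 3.1 0 0 0 0 0.8"

```text
time: 15.48
position: [0.6032, 0.0926, 0.2328]
tool_rot: [-2.088, -2.347, 0.001]
ft_force: [1.9, 0.2, -1.4]
grip_width: 0.197
grip_force: 49.9
```

Emit:
jog_arm:
  rows: "2.7 3.1 0 0 0 0 0.8; 0 0 0 0 0 0 0.8"

```text
time: 15.72
position: [0.6308, 0.126, 0.2313]
tool_rot: [-2.082, -2.351, 0.003]
ft_force: [0.1, 0.3, -1.9]
grip_width: 0.199
grip_force: 49.9
```

Run:
```python
from h import *
st(); d=shot('wrist','w6');s=shot('scene','s6')
sl=[np.r_[np.array([.6095,.310])+np.array([.0285,-.2325])*(118-y)/236,.11] for y in (-72,0,72)]
print(np.round(sl,4)); print(proj(d,sl),proj(s,sl))
for im,e in ((d,sl),(s,sl)):
    for p in proj(im,e): cv2.circle(im['img'],tuple(int(round(v)) for v in p),2,(0,0,255),-1)
o=np.hstack([d['img'][0:400,80:480],cv2.resize(s['img'][180:350,270:430],None,fx=2.4,fy=2.35)])
cv2.imwrite('pics/o6.png',o[:,:800])
```

```text
15.725 [0.6308 0.126  0.2313] yaw 7.0 tilt [-0.0021 -0.001 ] F [ 0.1  0.3 -1.9] w 0.199 gf 49.912029504776 j7 [-0.76  0.34  0.68  1.44 -0.21  1.43  0.04]
[[0.6324 0.1228 0.11  ]
 [0.6238 0.1937 0.11  ]
 [0.6151 0.2647 0.11  ]]
[[283.68303161 205.57891182]
 [283.75404397 130.01563559]
 [283.80459859  47.44982612]] [[318.84661415 278.64706729]
 [350.02960444 288.38027673]
 [382.52729845 298.45434496]]
```

View pics/o6.png

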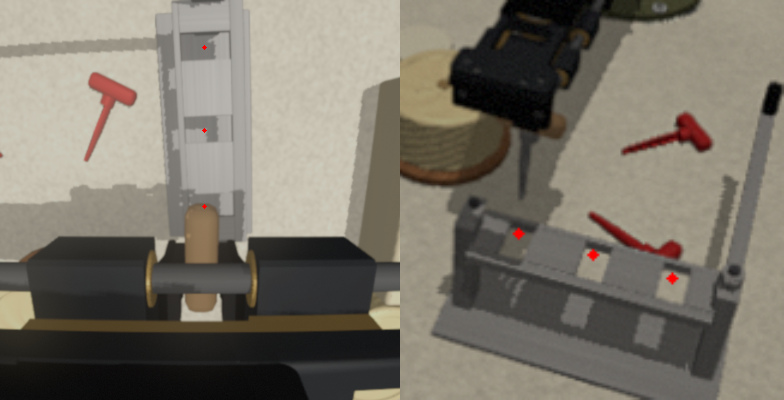

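Run:
```python
from h import *
s=load('s6'); print(proj(s,[[.6308,.126,.2313-.076],[.6308,.126,.2313-.076+.037]]))
plan([(.632,.123,.215,7),(.632,.123,.185,7),(.632,.123,.15,7),(.632,.123,.118,7)],g=.8)
```

```text
[[321.77522653 264.42573941]
 [322.90213812 252.02003689]]
0.12 0.22 1.74 -0.002 0.002 -0.006 0.8; -0 0 3 0 -0 -0 0.8; -0 0 3.5 0 -0 -0 0.8; -0 0 3.2 0 -0 -0 0.8
```

Emit:
jog_arm:
  rows: "0.1 0.2 1.7 0 0 0 0.8; 0 0 0 0 0 0 0.8; 0 0 2.5 0 0 0 0.8; 0 0 2.5 0 0 0 0.8; 0 0 0 0 0 0 0.8"

```text
time: 16.45
position: [0.6304, 0.1226, 0.1645]
tool_rot: [-2.089, -2.343, 0.005]
ft_force: [-1.4, -0.5, -1.3]
grip_width: 0.203
grip_force: 49.9
```

Run:
```python
from h import *
st()
plan([(.632,.123,.112,7)],g=.8,dmax=.02)
```

```text
16.45 [0.6304 0.1226 0.1645] yaw 6.6 tilt [-0.0041 -0.0007] F [-1.4 -0.5 -1.3] w 0.203 gf 49.91210103034973 j7 [-0.76  0.38  0.67  1.54 -0.24  1.31  0.06]
0.01 0.06 1.75 -0.004 0 -0.003 0.8; 0 0.06 1.75 -0 0 -0.002 0.8; 0.01 0.06 1.75 -0 0 -0.003 0.8
```

Emit:
jog_arm:
  rows: "0 0.1 1.7 0 0 0 0.8; 0 0 1.7 0 0 0 0.8; 0 0 1.7 0 0 0 0.8; 0 0 0 0 0 0 0.8"

```text
time: 16.95
position: [0.6318, 0.123, 0.1132]
tool_rot: [-2.089, -2.344, 0.005]
ft_force: [-0.4, -0.5, -0.7]
grip_width: 0.196
grip_force: 49.9
```

Emit:
jog_arm:
  rows: "0 0 0.3 0 0 0 0.8; 0 0 0.3 0 0 0 0.8; 0 0 0 0 0 0 0.8"

```text
time: 17.32
position: [0.6333, 0.1232, 0.1095]
tool_rot: [2.09, 2.345, 0.0]
ft_force: [-0.1, -0.2, -1.0]
grip_width: 0.198
grip_force: 49.9
```

Emit:
jog_arm:
  rows: "0 0 0.2 0 0 0 0.8; 0 0 0.2 0 0 0 0.8; 0 0 0 0 0 0 0.8; 0 0 0 0 0 0 0.8"

```text
time: 17.82
position: [0.6332, 0.1232, 0.1054]
tool_rot: [2.09, 2.345, 0.0]
ft_force: [0.4, -1.2, -1.1]
grip_width: 0.194
grip_force: 49.9
```

Emit:
jog_arm:
  rows: "0 0 0.2 0 0 0 0.8; 0 0 0 0 0 0 0.8"

```text
time: 18.08
position: [0.6331, 0.1231, 0.1032]
tool_rot: [-2.09, -2.345, 0.0]
ft_force: [-0.9, -0.4, -1.2]
grip_width: 0.196
grip_force: 49.9
```

Emit:
jog_arm:
  rows: "0 0 0.2 0 0 0 0.8; 0 0 0 0 0 0 0.8"

```text
time: 18.32
position: [0.6331, 0.1231, 0.1011]
tool_rot: [-2.09, -2.345, 0.0]
ft_force: [0.3, -0.5, -1.5]
grip_width: 0.197
grip_force: 49.9
```

Emit:
jog_arm:
  rows: "0 0 0 0 0 0 0.5; 0 0 0 0 0 0 0.5; 0 0 0 0 0 0 0.5"

```text
time: 18.7
position: [0.6334, 0.1232, 0.1016]
tool_rot: [2.09, 2.345, 0.001]
ft_force: [0.4, 0.0, -0.3]
grip_width: 0.25
grip_force: 0.0
```

Emit:
jog_arm:
  rows: "0 0 -0.5 0 0 0 0.5; 0 0 -1 0 0 0 0.5; 0 0 -3 0 0 0 0.4; 0 0 -5 0 0 0 0.2; 0 0 -2 0 0 0 0"

```text
time: 19.32
position: [0.6349, 0.123, 0.2206]
tool_rot: [2.088, 2.343, 0.008]
ft_force: [0.2, -0.4, -0.1]
grip_width: 0.43
grip_force: 0.0
```

Run:
```python
from h import *
st(); d=shot('wrist','w7');s=shot('scene','s7')
o=np.hstack([d['img'][0:400,80:480],cv2.resize(s['img'][180:350,270:430],None,fx=2.4,fy=2.35)])
cv2.imwrite('pics/o7.png',o[:,:800])
plan([(.55,.0,.215,-35),(.461,-.3025,.2,-76)],g=-.6)
```

```text
19.325 [0.6349 0.123  0.2206] yaw 6.6 tilt [0.0054 0.0016] F [ 0.2 -0.4 -0.1] w 0.43 gf 0.0 j7 [-0.76  0.35  0.69  1.46 -0.22  1.41  0.05]
-2.25 -1.97 0.08 0.005 -0.001 0.145 -0.6; -2.52 -1.62 0.09 0 -0 0.145 -0.6; -2.72 -1.24 0.08 0 -0.001 0.145 -0.6; -2.87 -0.84 0.1 0 0 0.146 -0.6; -2.96 -0.41 0.09 0 0 0.145 -0.6
-4.98 1.68 0.25 0 0 0.119 -0.6; -4.75 2.26 0.25 0 0 0.119 -0.6; -4.44 2.8 0.26 0 0 0.12 -0.6; -4.08 3.32 0.25 0 0 0.119 -0.6; -3.65 3.77 0.25 0 0 0.119 -0.6
-3.18 4.19 0.25 0 0 0.119 -0.6
```

View pics/o7.png

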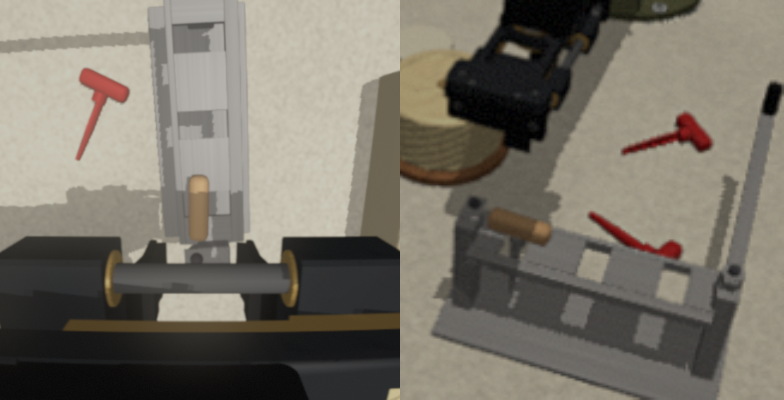

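The trier hangs in slot1 with its handle along the rack (crop 198,208 and 520,225). Next, trier B.

Emit:
jog_arm:
  rows: "-2.3 -2 0 0 0 0.145 -0.4; -2.5 -1.6 0 0 0 0.145 -0.4; -2.7 -1.2 0 0 0 0.145 -0.4; -2.9 -0.8 0 0 0 0.145 -0.4; -3 -0.4 0 0 0 0.145 -0.4"

```text
time: 20.05
position: [0.5474, -0.0017, 0.2145]
tool_rot: [-2.789, -1.445, 0.004]
ft_force: [-0.4, -0.1, -0.1]
grip_width: 0.697
grip_force: 0.0
```

Emit:
jog_arm:
  rows: "-5 1.7 0.2 0 0 0.12 -0.4; -4.7 2.3 0.2 0 0 0.12 -0.4; -4.4 2.8 0.2 0 0 0.12 -0.4; -4.1 3.3 0.2 0 0 0.12 -0.4; -3.7 3.8 0.2 0 0 0.12 -0.4"

```text
time: 20.68
position: [0.4737, -0.2541, 0.2049]
tool_rot: [-3.09, -0.559, 0.002]
ft_force: [0.5, 0.5, 0.1]
grip_width: 0.7
grip_force: 0.0
```

Emit:
jog_arm:
  rows: "-3.2 4.2 0.3 0 0 0.12 -0.4; 0 0 0 0 0 0 -0.4"

```text
time: 20.92
position: [0.456, -0.3086, 0.202]
tool_rot: [3.119, 0.362, -0.006]
ft_force: [0.7, 1.0, -0.3]
grip_width: 0.699
grip_force: 0.0
```

Run:
```python
from h import *
st(); d=shot('wrist','w8');e=[[.461,-.3025,.141],[.488,-.2955,.141],[.434,-.309,.141]]
print(proj(d,e))
for p in proj(d,e): cv2.circle(d['img'],tuple(int(round(v)) for v in p),1,(0,0,255),-1)
cv2.imwrite('pics/o8.png',cv2.resize(d['img'][120:320,180:380],None,fx=2.8,fy=2.8,interpolation=cv2.INTER_CUBIC))
```

```text
20.925 [ 0.456  -0.3086  0.202 ] yaw -76.8 tilt [-0.0034 -0.0019] F [ 0.7  1.  -0.3] w 0.699 gf 0.0 j7 [-0.47  0.19  1.14  1.73 -0.17  1.34 -0.63]
[[274.93214338 209.52620534]
 [273.92159225 173.94093233]
 [275.29286155 243.08764602]]
```

View pics/o8.png

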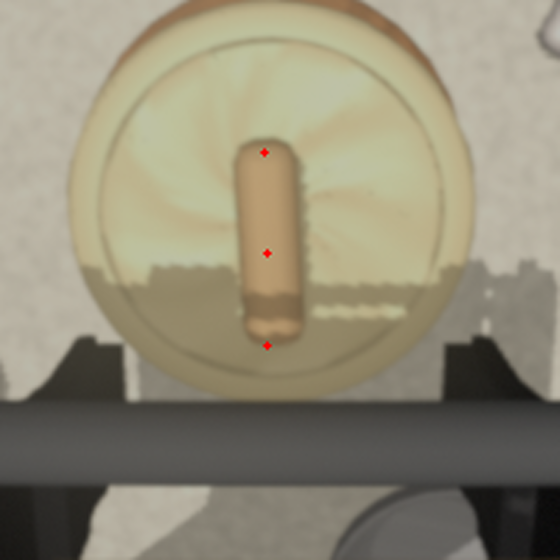

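Handle B is centred at full-frame pixel (276,206), close to the prediction of (275,209).

Run:
```python
from h import *
d=load('w8'); c=[atz(d,p,.141) for p in ((276.4,205.7),(274.3,170),(277.5,241.8))]; print(np.round(c,4))
v=c[2]-c[1];a=np.degrees(np.arctan2(v[1],v[0]));print(a,a+90); st()
C=(c[0][:2]+np.array([.461,-.3025]))/2; print(C)
plan([(*C,.16,a+90),(*C,.113,a+90)],g=-.4)
```

```text
[[ 0.4643 -0.3029  0.141 ]
 [ 0.491  -0.2951  0.141 ]
 [ 0.4355 -0.3105  0.141 ]]
-164.52444242162142 -74.52444242162142
20.975 [ 0.4578 -0.3056  0.2019] yaw -76.5 tilt [-0.0027 -0.    ] F [ 0.9 -0.   0.8] w 0.7 gf 0.0 j7 [-0.47  0.19  1.14  1.73 -0.17  1.34 -0.63]
[ 0.46262666 -0.3027129 ]
0.54 -0.16 4.19 -0.001 0.003 -0.034 -0.4; 0 -0 4.7 0 -0 0 -0.4
```

Emit:
jog_arm:
  rows: "0.2 -0.1 4.1 0 0 -0.02 -0.4; 0 0 4.7 0 0 0 -0.4; 0 0 0 0 0 0 -0.4; 0 0 0 0 0 0 -0.4"

```text
time: 21.48
position: [0.4626, -0.3021, 0.1164]
tool_rot: [3.114, 0.411, 0.001]
ft_force: [1.0, -1.5, 0.3]
grip_width: 0.7
grip_force: 0.0
```

Run:
```python
from h import *
st(); plan([(.4625,-.3027,.112,-75.3)],g=.8)
```

```text
21.475 [ 0.4626 -0.3021  0.1164] yaw -75.0 tilt [ 0.0009 -0.0004] F [ 1.  -1.5  0.3] w 0.7 gf 0.0 j7 [-0.4   0.29  1.09  1.84 -0.28  1.18 -0.53]
-0.03 0.05 0.44 0.001 -0.001 0.006 0.8
```

Emit:
jog_arm:
  rows: "0 0 0.5 0 0 0 -0.4; 0 0 0 0 0 0 0.8; 0 0 0 0 0 0 0.8; 0 0 0 0 0 0 0.8; 0 0 0 0 0 0 0.8"
  force: 50

```text
time: 22.1
position: [0.4617, -0.3026, 0.1105]
tool_rot: [-3.115, -0.408, -0.0]
ft_force: [1.0, 0.2, 0.1]
grip_width: 0.334
grip_force: 0.0
```

Emit:
jog_arm:
  rows: "0 0 0 0 0 0 0.8; 0 0 0 0 0 0 0.8; 0 0 0 0 0 0 0.8; 0 0 0 0 0 0 0.8"

```text
time: 22.6
position: [0.4617, -0.303, 0.1104]
tool_rot: [3.114, 0.408, 0.0]
ft_force: [-0.1, -2.0, -0.6]
grip_width: 0.199
grip_force: 49.9
```

Run:
```python
from h import *
st()
```

```text
22.6 [ 0.4617 -0.303   0.1104] yaw -75.1 tilt [ 0.0003 -0.0007] F [-0.1 -2.  -0.6] w 0.199 gf 49.917075634002686 j7 [-0.4   0.3   1.08  1.84 -0.29  1.17 -0.53]
```

Gripped. Next, twist it out.

Emit:
jog_arm:
  rows: "0 0 -0.03 0 0 0.13 0.8; 0 0 -0.04 0 0 0.13 0.8; 0 0 -0.03 0 0 0.14 0.8"

```text
time: 22.98
position: [0.4611, -0.3026, 0.1107]
tool_rot: [3.133, -0.225, -0.002]
ft_force: [-0.3, -2.6, -5.2]
grip_width: 0.198
grip_force: 50.0
```

Emit:
jog_arm:
  rows: "0 0 -0.04 0 0 -0.16 0.8; 0 0 -0.05 0 0 -0.16 0.8; 0 0 -0.05 0 0 -0.16 0.8; 0 0 -0.05 0 0 -0.16 0.8; 0 0 0 0 0 -0.16 0.8"

```text
time: 23.6
position: [0.4609, -0.3027, 0.1119]
tool_rot: [2.969, 1.026, -0.002]
ft_force: [0.4, -3.4, -8.1]
grip_width: 0.197
grip_force: 50.0
```

Emit:
jog_arm:
  rows: "0 0 -0.04 0 0 0.16 0.8; 0 0 -0.05 0 0 0.16 0.8; 0 0 -0.05 0 0 0.16 0.8; 0 0 -0.05 0 0 0.16 0.8; 0 0 0 0 0 0.16 0.8"

```text
time: 24.22
position: [0.4608, -0.3024, 0.1136]
tool_rot: [3.133, -0.226, -0.003]
ft_force: [1.9, -2.6, -8.9]
grip_width: 0.202
grip_force: 49.9
```

Emit:
jog_arm:
  rows: "0 0 -0.04 0 0 -0.16 0.8; 0 0 -0.05 0 0 -0.16 0.8; 0 0 -0.05 0 0 -0.16 0.8; 0 0 -0.05 0 0 -0.16 0.8; 0 0 0 0 0 -0.16 0.8"

```text
time: 24.85
position: [0.4608, -0.3026, 0.1155]
tool_rot: [2.969, 1.026, -0.003]
ft_force: [1.4, -3.8, -9.3]
grip_width: 0.198
grip_force: 50.0
```

Emit:
jog_arm:
  rows: "0 0 -0.04 0 0 0.16 0.8; 0 0 -0.05 0 0 0.16 0.8; 0 0 -0.05 0 0 0.16 0.8; 0 0 -0.05 0 0 0.16 0.8; 0 0 0 0 0 0.16 0.8"

```text
time: 25.48
position: [0.4608, -0.3024, 0.1174]
tool_rot: [3.133, -0.227, -0.003]
ft_force: [0.7, -3.1, -9.4]
grip_width: 0.198
grip_force: 49.9
```

Emit:
jog_arm:
  rows: "0 0 -0.04 0 0 -0.16 0.8; 0 0 -0.05 0 0 -0.16 0.8; 0 0 -0.05 0 0 -0.16 0.8; 0 0 -0.05 0 0 -0.16 0.8; 0 0 0 0 0 -0.16 0.8"

```text
time: 26.1
position: [0.4608, -0.3026, 0.1196]
tool_rot: [-2.969, -1.026, 0.002]
ft_force: [1.0, -2.5, -7.3]
grip_width: 0.198
grip_force: 49.9
```

Emit:
jog_arm:
  rows: "0 0 -0.04 0 0 0.16 0.8; 0 0 -0.05 0 0 0.16 0.8; 0 0 -0.05 0 0 0.16 0.8; 0 0 -0.05 0 0 0.16 0.8; 0 0 0 0 0 0.16 0.8"

```text
time: 26.72
position: [0.461, -0.3025, 0.1218]
tool_rot: [3.133, -0.227, -0.002]
ft_force: [0.5, -3.3, -4.7]
grip_width: 0.2
grip_force: 49.9
```

Emit:
jog_arm:
  rows: "0 0 -0.04 0 0 -0.16 0.8; 0 0 -0.05 0 0 -0.16 0.8; 0 0 -0.05 0 0 -0.16 0.8; 0 0 -0.05 0 0 -0.16 0.8; 0 0 0 0 0 -0.16 0.8"

```text
time: 27.35
position: [0.4611, -0.3026, 0.124]
tool_rot: [-2.969, -1.026, 0.002]
ft_force: [1.1, -1.0, -2.5]
grip_width: 0.201
grip_force: 49.9
```

Emit:
jog_arm:
  rows: "0 0 -0.04 0 0 0.16 0.8; 0 0 -0.05 0 0 0.16 0.8; 0 0 -0.05 0 0 0.16 0.8; 0 0 -0.05 0 0 0.16 0.8; 0 0 0 0 0 0.16 0.8"

```text
time: 27.98
position: [0.4614, -0.3017, 0.1261]
tool_rot: [-3.132, 0.226, 0.001]
ft_force: [-0.5, -0.1, -0.8]
grip_width: 0.2
grip_force: 49.9
```

Emit:
jog_arm:
  rows: "0 0 -0.1 0 0 -0.16 0.8; 0 0 -0.4 0 0 -0.16 0.8; 0 0 -1.5 0 0 0 0.8; 0 0 -3.5 0 0 0 0.8; 0 0 -3 0 0 0 0.8"

```text
time: 28.6
position: [0.4616, -0.3026, 0.2133]
tool_rot: [-3.129, -0.278, -0.001]
ft_force: [0.2, -0.1, -1.7]
grip_width: 0.198
grip_force: 49.9
```

Emit:
jog_arm:
  rows: "0 0 -2.5 0 0 0 0.8; 0 0 0 0 0 0 0.8"

```text
time: 28.85
position: [0.4627, -0.3032, 0.2386]
tool_rot: [3.128, 0.28, 0.006]
ft_force: [-0.1, -0.3, -0.8]
grip_width: 0.199
grip_force: 49.9
```

Run:
```python
from h import *
st(); t=shot('top','t9');s=shot('scene','s9')
for n,b in (('top',(140,145,80,50)),('scene',(340,270,80,80))):
    x,y,w,h=b; a=load(n+('0' if n=='top' else '0'))['img'][y:y+h,x:x+w]; c={'top':t,'scene':s}[n]['img']
    m=cv2.matchTemplate(c[y-40:min(y+h+40,420),x-40:x+w+40],a,cv2.TM_CCOEFF_NORMED); print(n,cv2.minMaxLoc(m)[1:])
x,y,w,h=(140,140,120,125); a=load('t5')['img'][y:y+h,x:x+w]
m=cv2.matchTemplate(t['img'][y-40:y+h+40,x-40:x+w+40],a,cv2.TM_CCOEFF_NORMED); print(cv2.minMaxLoc(m)[1:])
o=np.hstack([cv2.resize(t['img'][130:280,130:300],None,fx=2.35,fy=2.67),cv2.resize(s['img'][180:350,270:430],None,fx=2.45,fy=2.35)])
cv2.imwrite('pics/o9.png',o[:,:800])
plan([(.56,-.1,.238,-40),(.624,.193,.238,7)],g=.8)
```

```text
28.85 [ 0.4627 -0.3032  0.2386] yaw -79.8 tilt [ 0.0039 -0.0006] F [-0.1 -0.3 -0.8] w 0.199 gf 49.90651309490204 j7 [-0.46  0.15  1.1   1.67 -0.13  1.4  -0.73]
top (0.7636221051216125, (80, 63), (40, 40))
scene (0.7385259866714478, (21, 80), (40, 40))
(0.9701182842254639, (9, 1), (40, 40))
2.66 -3.63 -0.04 -0.001 0 -0.139 0.8; 3.14 -3.22 -0.04 0 0 -0.138 0.8; 3.55 -2.76 -0.03 0 0 -0.139 0.8; 3.9 -2.24 -0.04 0 0 -0.139 0.8; 4.17 -1.68 -0.04 0 0 -0.138 0.8
4.43 -2.32 -0 0 0 -0.137 0.8; 4.7 -1.7 -0 0 0 -0.136 0.8; 4.89 -1.04 -0 -0 0 -0.137 0.8; 4.98 -0.37 -0 -0 0 -0.137 0.8; 4.99 0.32 -0.01 -0 0 -0.137 0.8
4.9 1 0 -0 0 -0.136 0.8
```

View pics/o9.png

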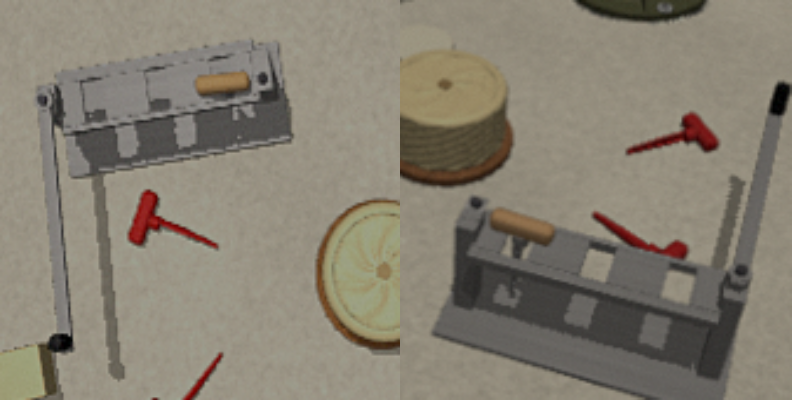

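The top view shows the rack unmoved, trier A in slot1 and the keeper open. Trier B goes to slot2.

Emit:
jog_arm:
  rows: "2.7 -3.6 0 0 0 -0.14 0.8; 3.1 -3.2 0 0 0 -0.14 0.8; 3.6 -2.8 0 0 0 -0.14 0.8; 3.9 -2.2 0 0 0 -0.14 0.8; 4.2 -1.7 0 0 0 -0.14 0.8"

```text
time: 29.58
position: [0.5597, -0.0984, 0.235]
tool_rot: [-2.838, -1.343, 0.003]
ft_force: [-0.5, -0.1, -1.6]
grip_width: 0.197
grip_force: 49.9
```

Emit:
jog_arm:
  rows: "4.4 -2.3 0 0 0 -0.137 0.8; 4.7 -1.7 0 0 0 -0.137 0.8; 4.9 -1 0 0 0 -0.137 0.8; 5 -0.4 0 0 0 -0.137 0.8; 5 0.3 0 0 0 -0.137 0.8"

```text
time: 30.2
position: [0.6105, 0.1461, 0.2346]
tool_rot: [-2.222, -2.219, 0.004]
ft_force: [0.8, -0.1, -1.3]
grip_width: 0.201
grip_force: 49.9
```

Run:
```python
from h import *
st(); plan([(.624,.1935,.235,7)],g=.8)
```

```text
30.2 [0.6105 0.1461 0.2346] yaw -0.1 tilt [-0.0029 -0.0008] F [ 0.8 -0.1 -1.3] w 0.201 gf 49.905720949172974 j7 [-0.8   0.3   0.66  1.48 -0.18  1.43 -0.14]
4.74 1.34 -0.05 -0.003 0.001 -0.124 0.8
```

Emit:
jog_arm:
  rows: "4.7 1.3 0 0 0 -0.124 0.8; 0 0 0 0 0 0 0.8; 0 0 0 0 0 0 0.8"

```text
time: 30.58
position: [0.6239, 0.1905, 0.2348]
tool_rot: [-2.087, -2.348, 0.005]
ft_force: [0.2, -0.4, -1.3]
grip_width: 0.197
grip_force: 49.9
```

Run:
```python
from h import *
st(); plan([(.6235,.1935,.205,7),(.6235,.1935,.113,7)],g=.8); s=shot('scene','s10'); t=shot('top','t10')
p=np.array(ctrl.get_state()['position']); e=proj(s,[p-[0,0,.076],[.6238,.1937,.11]]);print(e)
# handle end wrt tool: check tip pixel numerically is hard; small crop
x,y=e.mean(0).round().astype(int); cv2.imwrite('pics/o10.png',cv2.resize(s['img'][y-50:y+50,x-60:x+60],None,fx=6,fy=6,interpolation=cv2.INTER_CUBIC));print(x,y)
```

```text
30.575 [0.6239 0.1905 0.2348] yaw 6.7 tilt [-0.0025 -0.0023] F [ 0.2 -0.4 -1.3] w 0.197 gf 49.90630388259888 j7 [-0.81  0.35  0.63  1.41 -0.2   1.44 -0.07]
0.3 0.01 2.98 -0.003 0.002 -0.005 0.8; 0 -0 4.6 0 0 0 0.8; 0 -0.01 4.6 0 0 0 0.8
[[350.57417868 271.97518778]
 [349.9991531  288.38678424]]
350 280
```

View pics/o10.png

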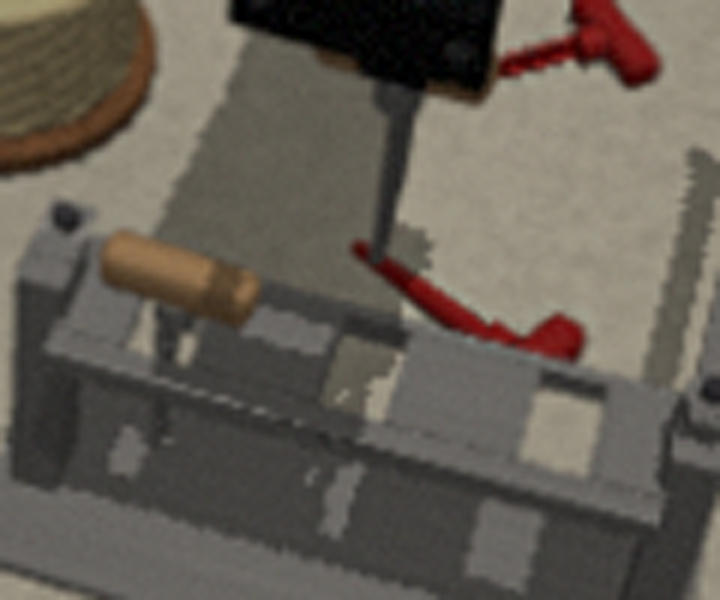

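Run:
```python
from h import *
st(); s=load('s10'); p=np.array(ctrl.get_state()['position']); print(proj(s,[p-[0,0,.076],p-[0,0,.02]]))
print(atz(s,(353,273),p[2]-.076), atz(s,(356.7,245),p[2]-.01),p)
plan([(.6235,.191,.205,7),(.6235,.191,.113,7)],g=.8)
```

```text
30.675 [0.6243 0.1893 0.236 ] yaw 6.6 tilt [-0.001  -0.0012] F [-0.2 -0.5 -1.2] w 0.197 gf 49.90639328956604 j7 [-0.81  0.35  0.63  1.41 -0.2   1.44 -0.07]
[[350.57417868 271.97518778]
 [353.62737357 252.74983998]]
[0.62447143 0.19485641 0.15995401] [0.61070761 0.18907736 0.22595401] [0.62433046 0.18933026 0.23595401]
0.18 -0.06 3.1 -0.001 0.001 -0.007 0.8; -0 0 4.6 -0 0 0 0.8; -0 0 4.6 -0 0 0 0.8
```

Emit:
jog_arm:
  rows: "-0.1 0 3 0 0 -0.007 0.8; 0 0 2.3 0 0 0 0.8; 0 0 2.3 0 0 0 0.8; 0 0 0 0 0 0 0.8"

```text
time: 31.18
position: [0.6232, 0.1888, 0.1589]
tool_rot: [-2.079, -2.353, 0.005]
ft_force: [0.2, -1.4, -0.9]
grip_width: 0.198
grip_force: 49.9
```

Emit:
jog_arm:
  rows: "0 0 1.5 0 0 0 0.8; 0 0 1.5 0 0 0 0.8; 0 0 1.3 0 0 0 0.8; 0 0 0 0 0 0 0.8"

```text
time: 31.68
position: [0.6236, 0.1904, 0.1159]
tool_rot: [-2.076, -2.356, 0.004]
ft_force: [0.7, 0.5, -1.0]
grip_width: 0.199
grip_force: 49.9
```

Emit:
jog_arm:
  rows: "0 0 0.4 0 0 0 0.8; 0 0 0.3 0 0 0 0.8; 0 0 0 0 0 0 0.8; 0 0 0 0 0 0 0.8"

```text
time: 32.17
position: [0.6248, 0.1907, 0.1108]
tool_rot: [2.077, 2.357, 0.001]
ft_force: [-0.7, -0.3, -0.1]
grip_width: 0.197
grip_force: 49.9
```

Emit:
jog_arm:
  rows: "0 0 0.3 0 0 0 0.8; 0 0 0.3 0 0 0 0.8; 0 0 0 0 0 0 0.8; 0 0 0 0 0 0 0.8"

```text
time: 32.67
position: [0.6246, 0.1906, 0.1046]
tool_rot: [2.077, 2.357, 0.0]
ft_force: [-0.2, -0.9, -2.7]
grip_width: 0.201
grip_force: 49.9
```

Emit:
jog_arm:
  rows: "0 0 0.2 0 0 0 0.8; 0 0 0.1 0 0 0 0.8; 0 0 0 0 0 0 0.8"

```text
time: 33.05
position: [0.6245, 0.1906, 0.1014]
tool_rot: [-2.077, -2.357, 0.0]
ft_force: [-0.6, 0.4, -1.6]
grip_width: 0.201
grip_force: 49.9
```

Now release and lift.

Emit:
jog_arm:
  rows: "0 0 0.1 0 0 0 0.8; 0 0 0 0 0 0 0.5; 0 0 0 0 0 0 0.5; 0 0 0 0 0 0 0.5; 0 0 0 0 0 0 0.5"

```text
time: 33.67
position: [0.6247, 0.1906, 0.1007]
tool_rot: [2.077, 2.357, 0.0]
ft_force: [-0.1, 0.6, -0.3]
grip_width: 0.248
grip_force: 0.0
```

Emit:
jog_arm:
  rows: "0 0 -0.5 0 0 0 0.5; 0 0 -1 0 0 0 0.5; 0 0 -3 0 0 0 0.4; 0 0 -4 0 0 0 0.2; 0 0 -2 0 0 0 0"

```text
time: 34.3
position: [0.6259, 0.1906, 0.2088]
tool_rot: [2.076, 2.355, 0.006]
ft_force: [1.1, -0.2, 0.1]
grip_width: 0.427
grip_force: 0.0
```

Run:
```python
from h import *
st(); d=shot('wrist','w11');s=shot('scene','s11')
o=np.hstack([d['img'][0:400,80:480],cv2.resize(s['img'][180:350,270:430],None,fx=2.4,fy=2.35)])
cv2.imwrite('pics/o11.png',o[:,:800])
plan([(.45,.2,.215,-45),(*knob(1.55),.215,-80)],g=-.1)
```

```text
34.3 [0.6259 0.1906 0.2088] yaw 7.2 tilt [0.0039 0.0016] F [ 1.1 -0.2  0.1] w 0.427 gf 0.0 j7 [-0.81  0.36  0.62  1.45 -0.21  1.39 -0.06]
0.52 -2.89 -0.12 0.005 -0.002 0.152 -0.1; 0.08 -2.94 -0.11 -0 0 0.152 -0.1; -0.37 -2.92 -0.11 -0 0 0.152 -0.1; -0.81 -2.83 -0.1 -0 0 0.152 -0.1; -1.23 -2.67 -0.11 -0 0 0.151 -0.1
-1.61 -2.46 -0.11 -0 0 0.152 -0.1; 0.16 -2.56 0 -0 0 0.153 -0.1; -0.23 -2.56 0 0 0 0.153 -0.1; -0.62 -2.49 0 0 0 0.152 -0.1; -0.99 -2.37 0 0 0 0.153 -0.1
```

View pics/o11.png

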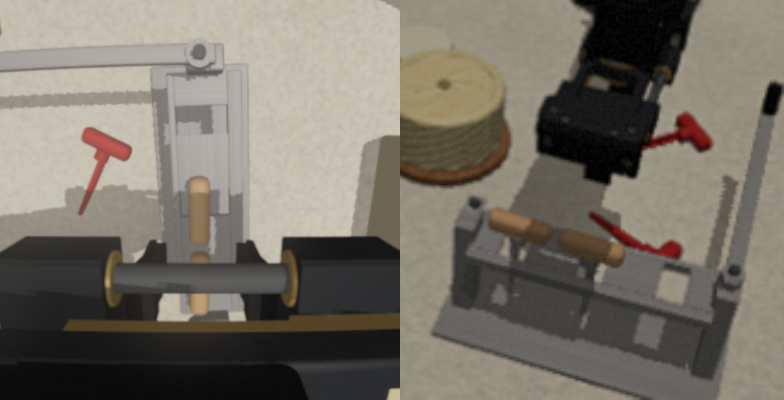

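Both triers hang in slots 1 and 2, with handles at crop (198,210) and (198,285). Now the keeper.

Emit:
jog_arm:
  rows: "0.5 -2.9 0 0 0 0.15 -0.1; 0.1 -2.9 0 0 0 0.15 -0.1; -0.4 -2.9 0 0 0 0.15 -0.1; -0.8 -2.8 0 0 0 0.15 -0.1; -1.2 -2.7 0 0 0 0.15 -0.1"

```text
time: 35.02
position: [0.4765, 0.1974, 0.2039]
tool_rot: [2.799, 1.426, -0.004]
ft_force: [0.2, 0.5, 0.3]
grip_width: 0.547
grip_force: 0.0
```

Emit:
jog_arm:
  rows: "-1.6 -2.5 0 0 0 0.15 -0.1; 0.2 -2.6 0 0 0 0.15 -0.1; -0.2 -2.6 0 0 0 0.15 -0.1; -0.6 -2.5 0 0 0 0.15 -0.1; -1 -2.4 0 0 0 0.15 -0.1"

```text
time: 35.65
position: [0.3781, 0.2768, 0.2041]
tool_rot: [3.126, 0.301, -0.003]
ft_force: [-0.2, 0.8, -0.2]
grip_width: 0.545
grip_force: 0.0
```

Emit:
jog_arm:
  rows: "0 0 0 0 0 0 -0.1; 0 0 0 0 0 0 -0.1"

```text
time: 35.9
position: [0.3798, 0.2757, 0.2048]
tool_rot: [3.125, 0.311, -0.001]
ft_force: [0.2, -0.0, 0.5]
grip_width: 0.553
grip_force: 0.0
```

Run:
```python
from h import *
st(); t=load('t9'); s=shot('scene','s12')
def blob(d,X):
    x,y=proj(d,[X])[0].round().astype(int); im=d['img'][y-14:y+15,x-14:x+15].max(2)
    m=im<70; yy,xx=np.nonzero(m); return m.sum(),(x-14+xx.mean(),y-14+yy.mean())
X=[*knob(1.56),.158]
n,p=blob(t,X);print(n,p,proj(t,[X]),atz(t,p,.152),knob(1.5),knob(1.57),knob(1.6))
plan([(*knob(1.56),.2,-79),(*knob(1.56),.144,-79)],g=-.1)
```

```text
35.9 [0.3798 0.2757 0.2048] yaw -78.6 tilt [-0.0004 -0.0014] F [ 0.2 -0.   0.5] w 0.553 gf 0.0 j7 [-1.21 -0.09  0.49  1.89  0.05  1.34 -2.1 ]
93 (np.float64(154.08602150537635), np.float64(259.2258064516129)) [[155.22173786 257.86598556]] [0.37811514 0.28376811 0.152     ] [0.38390556 0.26570533] [0.38136019 0.28159952] [0.380611   0.28845846]
0.23 -0.34 0.5 0.001 0 0.005 -0.1; -0 -0 2.8 -0 0 -0 -0.1; -0 -0 2.8 -0 0 -0 -0.1
```

Descend on the knob (within ±24 mm tolerance) and grip.

Emit:
jog_arm:
  rows: "0.2 -0.4 0.5 0 0 0 -0.1; 0 0 2.8 0 0 0 -0.1; 0 0 2.8 0 0 0 -0.1; 0 0 0 0 0 0 0.8; 0 0 0 0 0 0 0.8"
  force: 10

```text
time: 36.58
position: [0.3814, 0.2813, 0.1454]
tool_rot: [-3.126, -0.308, -0.002]
ft_force: [-0.0, -0.9, 0.3]
grip_width: 0.404
grip_force: 0.0
```

Emit:
jog_arm:
  rows: "0 0 0 0 0 0 0.8; 0 0 0 0 0 0 0.8; 0 0 0 0 0 0 0.8"

```text
time: 36.95
position: [0.3813, 0.2813, 0.1454]
tool_rot: [-3.125, -0.309, -0.002]
ft_force: [0.5, 0.2, 2.1]
grip_width: 0.177
grip_force: 10.0
```

Run:
```python
from h import *
st()
qs=np.linspace(1.56,.1,13)[1:]
plan([(*knob(q),.144,-82+(1.571-q)*57.3) for q in qs],g=.8)
```

```text
36.95 [0.3813 0.2813 0.1454] yaw -78.7 tilt [0.0012 0.0011] F [0.5 0.2 2.1] w 0.177 gf 10.00083401799202 j7 [-1.2  -0.04  0.51  1.97  0.02  1.21 -2.08]
-0.01 3 0.14 -0.001 -0.001 -0.076 0.8; 0.12 2.8 -0 0 -0 -0.121 0.8; 0.13 2.79 -0 0 -0 -0.122 0.8; 0.12 2.79 -0 0 -0 -0.122 0.8; 0.12 2.8 -0 0 -0 -0.121 0.8
0.12 2.79 -0 0 -0 -0.122 0.8; 0.13 2.8 0 0 -0 -0.122 0.8; 0.12 2.79 0 0 -0 -0.121 0.8; 0.12 2.79 0 0 -0 -0.122 0.8; 0.12 2.8 0 0 -0 -0.122 0.8
0.13 2.79 0.01 0 0 -0.121 0.8; 0.12 2.79 -0 0 0 -0.122 0.8
```

Emit:
jog_arm:
  rows: "0 2.9 0 0 0 -0.08 0.8; 0.1 2.8 0 0 0 -0.12 0.8; 0.15 2.8 0 0 0 -0.12 0.8; 0.1 2.8 0 0 0 -0.12 0.8; 0.1 2.8 0 0 0 -0.12 0.8"

```text
time: 37.58
position: [0.4407, 0.1555, 0.1455]
tool_rot: [-2.915, -1.167, -0.006]
ft_force: [2.8, 5.0, -0.6]
grip_width: 0.177
grip_force: 10.0
```

Run:
```python
from h import *
st(); p=ctrl.get_state()['position'][:2]; v=p-H; print('r',np.hypot(*v)); 
u=np.array([np.cos(TH)*v[0]+np.sin(TH)*v[1],-np.sin(TH)*v[0]+np.cos(TH)*v[1]]);q=np.arctan2(-u[0],-u[1]);print('q',q)
n=int(round((q-.1)/.12))
plan([(*knob(a),.145,-82+(1.571-a)*57.3) for a in np.linspace(q,.1,n+1)[1:]],g=.8)
```

```text
37.575 [0.4407 0.1555 0.1455] yaw -46.4 tilt [0.0026 0.0032] F [ 2.8  5.  -0.6] w 0.177 gf 10.00094398856163 j7 [-1.1  -0.07  0.69  1.99  0.05  1.21 -1.24]
r 0.22890669525888707
q 0.9530053236898536
0 2.8 0.05 -0 -0.004 -0.118 0.8; 0.13 2.8 -0 -0 -0 -0.122 0.8; 0.12 2.79 -0 -0 -0 -0.122 0.8; 0.12 2.8 -0 -0 -0 -0.122 0.8; 0.12 2.8 -0.01 -0 -0 -0.121 0.8
0.13 2.8 0 -0 -0 -0.122 0.8; 0.12 2.8 0 -0 -0 -0.122 0.8
```

Emit:
jog_arm:
  rows: "0 2.7 0 0 0 -0.12 0.8; 0.1 2.8 0 0 0 -0.12 0.8; 0.1 2.8 0 0 0 -0.12 0.8; 0.1 2.8 0 0 0 -0.12 0.8; 0.1 2.8 0 0 0 -0.12 0.8"

```text
time: 38.2
position: [0.5582, 0.0877, 0.1453]
tool_rot: [-2.438, -1.978, -0.008]
ft_force: [0.6, 7.4, 5.1]
grip_width: 0.174
grip_force: 10.0
```

```bash
cat >> h.py <<'E'
def arc(qe,dq=.12,z=.145):
    st(); p=ctrl.get_state()['position'][:2]; v=p-H; u=np.array([np.cos(TH)*v[0]+np.sin(TH)*v[1],-np.sin(TH)*v[0]+np.cos(TH)*v[1]]);q=np.arctan2(-u[0],-u[1]);print('r',np.hypot(*v),'q',q)
    n=max(1,int(round((q-qe)/dq))); plan([(*knob(a),z,-82+(1.571-a)*57.3) for a in np.linspace(q,qe,n+1)[1:]],g=.8)
E
python3 - <<'E'
from h import *
arc(.1)
E
```

```text
38.2 [0.5582 0.0877 0.1453] yaw -11.9 tilt [0.0024 0.0051] F [0.6 7.4 5.1] w 0.174 gf 10.002341866493225 j7 [-0.92  0.22  0.82  1.77 -0.17  1.22 -0.26]
r 0.22817249439045556 q 0.3503373240434904
-0.06 2.87 0.04 0.002 -0.005 -0.122 0.8; 0.13 2.87 -0 -0 -0 -0.125 0.8
```

Emit:
jog_arm:
  rows: "-0.1 2.7 -0.1 0 0 -0.12 0.8; 0.1 2.7 0 0 0 -0.12 0.8; 0 0 0 0 0 0 0.8"

```text
time: 38.58
position: [0.6113, 0.0818, 0.1454]
tool_rot: [-2.185, -2.253, -0.008]
ft_force: [-0.6, 9.1, 1.6]
grip_width: 0.177
grip_force: 10.0
```

Run:
```python
from h import *
arc(0,.03,.146)
```

```text
38.575 [0.6113 0.0818 0.1454] yaw 1.8 tilt [0.001  0.0059] F [-0.6  9.1  1.6] w 0.177 gf 9.999670386314392 j7 [-0.8   0.35  0.78  1.64 -0.26  1.26  0.06]
r 0.22818170625264023 q 0.1156777520886302
-0.19 0.66 -0.06 0.001 -0.006 -0.022 0.8; 0 0.67 0 0 0 -0.029 0.8; -0 0.66 0 0 0 -0.029 0.8; -0 0.67 0 0 0 -0.029 0.8
```

Emit:
jog_arm:
  rows: "0.25 0 0 0 0 0 0.8; 0 0 0 0 0 0 0.8"

```text
time: 38.83
position: [0.6096, 0.0818, 0.1455]
tool_rot: [-2.188, -2.251, -0.004]
ft_force: [0.3, 5.3, -0.1]
grip_width: 0.178
grip_force: 10.0
```

Emit:
jog_arm:
  rows: "0 0.6 0 0 0 -0.02 0.8; 0 0.6 0 0 0 -0.03 0.8; 0 0.6 0 0 0 -0.03 0.8; 0 0.5 0 0 0 -0.02 0.8; 0 0 0 0 0 0 0.8"

```text
time: 39.45
position: [0.6322, 0.083, 0.1455]
tool_rot: [-2.072, -2.357, -0.004]
ft_force: [0.1, 6.3, -0.3]
grip_width: 0.178
grip_force: 10.0
```

Run:
```python
from h import *
arc(0,.03,.146)
```

```text
39.45 [0.6322 0.083  0.1455] yaw 7.4 tilt [-0.0007  0.0038] F [ 0.1  6.3 -0.3] w 0.178 gf 9.99901995062828 j7 [-0.75  0.39  0.75  1.58 -0.28  1.28  0.17]
r 0.22807830521437852 q 0.02363544212578711
-0.2 0.54 -0.05 -0 -0.004 -0.012 0.8
```

Emit:
jog_arm:
  rows: "0.1 0.2 0 0 0 0 0.8; 0 0.2 0 0 0 0 0.8; 0 0 0 0 0 0 0.8"

```text
time: 39.83
position: [0.6356, 0.0834, 0.1455]
tool_rot: [-2.073, -2.357, -0.001]
ft_force: [-1.5, 4.9, 1.3]
grip_width: 0.179
grip_force: 10.0
```

Emit:
jog_arm:
  rows: "0.1 0.2 0 0 0 0 0.8; 0 0 0 0 0 0 0.8; 0 0 0 0 0 0 0.8"

```text
time: 40.2
position: [0.6377, 0.0835, 0.1455]
tool_rot: [-2.075, -2.357, -0.0]
ft_force: [-3.4, 5.2, 1.3]
grip_width: 0.18
grip_force: 10.0
```

Run:
```python
from h import *
arc(0,.03,.146)
```

```text
40.2 [0.6377 0.0835 0.1455] yaw 7.3 tilt [-0.0011  0.0012] F [-3.4  5.2  1.3] w 0.18 gf 9.999032467603683 j7 [-0.75  0.41  0.75  1.57 -0.29  1.28  0.17]
r 0.22822857369870592 q -0.0003232293125919222
-0.18 -0.01 -0.05 -0.001 -0.001 -0.013 0.8
```

Emit:
jog_arm:
  rows: "0 0.15 0 0 0 0 0.8; 0 0 0 0 0 0 0.8"

```text
time: 40.45
position: [0.6395, 0.0837, 0.1455]
tool_rot: [-2.076, -2.357, -0.001]
ft_force: [-2.9, 4.6, 0.6]
grip_width: 0.178
grip_force: 10.0
```

Emit:
jog_arm:
  rows: "0 0.15 0 0 0 0 0.8; 0 0 0 0 0 0 0.8"

```text
time: 40.7
position: [0.6409, 0.0838, 0.1455]
tool_rot: [-2.076, -2.357, -0.001]
ft_force: [-2.7, 4.9, 0.9]
grip_width: 0.175
grip_force: 10.0
```

Emit:
jog_arm:
  rows: "0 0.15 0 0 0 0 0.8; 0 0 0 0 0 0 0.8"

```text
time: 40.95
position: [0.6424, 0.084, 0.1455]
tool_rot: [-2.076, -2.357, -0.001]
ft_force: [-2.3, 3.9, 1.1]
grip_width: 0.175
grip_force: 10.0
```

```bash
cat >> h.py <<'E'
def shift(a,b,box,m=12):
    x,y,w,h=box; r=cv2.matchTemplate(b['img'][y-m:y+h+m,x-m:x+w+m],a['img'][y:y+h,x:x+w],cv2.TM_CCOEFF_NORMED)
    _,v,_,(i,j)=cv2.minMaxLoc(r)
    def sub(l,c,rr): d=l-2*c+rr; return 0 if d==0 else .5*(l-rr)/d
    sx=sub(r[j,i-1],r[j,i],r[j,i+1]) if 0<i<2*m else 0; sy=sub(r[j-1,i],r[j,i],r[j+1,i]) if 0<j<2*m else 0
    return round(float(v),3),round(i-m+sx,2),round(j-m+sy,2)
E
python3 - <<'E'
from h import *
a=load('s9'); s=shot('scene','s13'); ta=load('t9'); t=shot('top','t13')
print('foot',shift(a,s,(284,305,120,40)),'feet right',shift(a,s,(380,315,28,35)),'foot left',shift(a,s,(284,300,40,30)))
print('red',shift(a,s,(345,225,60,40)))
print('top rack foot',shift(ta,t,(160,175,75,22)), 'hinge',shift(ta,t,(140,158,18,10)))
st()
E
```

```text
foot (0.947, np.float32(-0.06), np.float32(0.04)) feet right (0.996, np.float32(0.0), np.float32(0.05)) foot left (0.864, np.float32(-0.1), np.float32(-0.07))
red (0.996, np.float32(0.0), np.float32(-0.0))
top rack foot (0.328, 12, np.float32(-1.97)) hinge (0.757, np.float32(-0.03), np.float32(-0.32))
41.05 [0.6425 0.084  0.1455] yaw 7.3 tilt [-0.0004  0.0011] F [-2.3  4.4  1.4] w 0.18 gf 9.999720454216003 j7 [-0.74  0.42  0.75  1.55 -0.29  1.29  0.17]
```

Emit:
jog_arm:
  rows: "0 0.15 0 0 0 0 0.8; 0 0 0 0 0 0 0.8"

```text
time: 41.3
position: [0.6445, 0.0842, 0.1456]
tool_rot: [-2.076, -2.358, -0.002]
ft_force: [-1.1, 4.8, -0.1]
grip_width: 0.174
grip_force: 10.0
```

Emit:
jog_arm:
  rows: "0 0.15 0 0 0 0 0.8; 0 0 0 0 0 0 0.8"

```text
time: 41.55
position: [0.6462, 0.0845, 0.1455]
tool_rot: [2.076, 2.358, 0.002]
ft_force: [0.4, 5.7, -0.3]
grip_width: 0.178
grip_force: 10.0
```

Emit:
jog_arm:
  rows: "0 0.15 0 0 0 0 0.8; 0 0 0 0 0 0 0.8"

```text
time: 41.8
position: [0.6474, 0.0846, 0.1455]
tool_rot: [-2.076, -2.357, -0.002]
ft_force: [-1.5, 4.8, 0.2]
grip_width: 0.176
grip_force: 10.0
```

Run:
```python
from h import *
d=load('w11'); 
for z in (.142,.148): print(z,atz(d,(278,51),z))
d7=load('w7');st()
# comb rail edges in w11: left/right outer rails across rows
im=d['img'].astype(int).mean(2)
for r in (85,100,120,140,160): 
    g=np.abs(np.diff(im[r,220:340]));i=np.argsort(g)[-8:]; print(r,sorted((i+220).tolist()))
```

```text
0.142 [0.60736611 0.31362803 0.142     ]
0.148 [0.60756736 0.31226024 0.148     ]
41.8 [0.6474 0.0846 0.1455] yaw 7.3 tilt [0.0006 0.0009] F [-1.5  4.8  0.2] w 0.176 gf 10.000064224004745 j7 [-0.73  0.43  0.75  1.54 -0.3   1.29  0.18]
85 [229, 230, 245, 252, 305, 321, 326, 328]
100 [231, 246, 247, 248, 306, 320, 326, 328]
120 [232, 248, 254, 255, 292, 305, 306, 307]
140 [233, 234, 237, 238, 244, 245, 307, 328]
160 [234, 235, 238, 239, 250, 251, 328, 329]
```

Emit:
jog_arm:
  rows: "0 0 0 0 0 0 0.3; 0 0 0 0 0 0 0.3; 0 0 -1.5 0 0 0 0.3; 0 0 -3 0 0 0 0.3; 0 0 -4 0 0 0 0.3"

```text
time: 42.42
position: [0.647, 0.0829, 0.2318]
tool_rot: [2.078, 2.356, -0.002]
ft_force: [0.5, 0.4, 0.7]
grip_width: 0.346
grip_force: 0.0
```

Emit:
jog_arm:
  rows: "4 0 -2 0 0 0 0.3; 4 0 -3 0 0 0 0.3; 0 0 0 0 0 0 0.3; 0 0 0 0 0 0 0.3"

```text
time: 42.92
position: [0.6374, 0.1618, 0.2812]
tool_rot: [2.077, 2.355, -0.0]
ft_force: [0.5, -0.4, -0.6]
grip_width: 0.35
grip_force: 0.0
```

Run:
```python
from h import *
st(); d=shot('wrist','w14'); s=shot('scene','s14')
im=d['img']; 
print(proj(d,[[.6075,.313,.142],[.6377,.0778,.128],[.6375,.084,.16],[.6475,.0846,.16]]), proj(s,[[.6075,.313,.142],[.6377,.0778,.128],[.6375,.084,.16],[.6475,.0846,.16],[.6375,.084,.124],[.6475,.0846,.124]]))
g=s['img'].max(2)
x0,y0=285,235
for r in range(y0,y0+42,2): print(r,' '.join('%3d'%v for v in g[r,x0:x0+40:2]))
```

```text
42.925 [0.6374 0.1618 0.2812] yaw 7.2 tilt [ 0.001  -0.0011] F [ 0.5 -0.4 -0.6] w 0.35 gf 0.0 j7 [-0.84  0.37  0.75  1.33 -0.25  1.54  0.01]
[[270.27561714  36.12028551]
 [272.83476694 268.13456644]
 [272.61869145 275.38896591]
 [282.31654183 275.96428725]] [[408.73833857 295.03437888]
 [300.04199859 267.02202202]
 [303.04440135 257.7464838 ]
 [301.0915735  260.71652211]
 [302.49383068 269.24545275]
 [300.58669992 272.22464166]]
235  93  95  86  77  85  88  90  83  89  82  90  77  75  74  93 114 155 152 130  98
237  78  77  89  94  84  77  85  84  74  81  79  82  78  82  95 102 154 154 110  99
239  96  87  85  84  85  95  88  79  88  78  87  80  77  77  95  96 155 127  96  99
241  79  81  92  91  82  76  83  85  74  86  82  80  84  95  99  85 157 100  98  99
243  96  81  84  85  89  89  76  90  85  72  87  82  84  92  99 111 115  96  97  98
245  89  86  94  89  82  84  84  81  76  79  89  74  88  95  71  85  97  96  99  95
247  90  80  79  88  90  85  74  90  82  91  71  87  91  82  60 100  94  93  98  93
249  91  89  90  82  78  88  89  76  90  75  89  97  80  48  92  98  98  97  96
[... 396 characters left out ...]
  92  95  98  98  97  97  96
261 153 151 153 156 151 146 151  39  11  10  40 101  94  95  97  97  95  96  97  92
263 150 148 148 149 149 148 153  38   5   4  38  98  95  97  98  93  93  96  93  98
265 153 150 147 147 146 149 131  22  13   0  53  98  94  97  96  93  94  94  98  97
267 154 151 146 150 150 147 108  38   8   0  78 107  90  79  93  93  96  97  90  94
269 149 146 145 143 147 124  72  69  61  90 111 111  91  67  66  70  80  87  91  97
271 147 146 146 148 146 104  79  59  61  56  68  73  64  71  72 110 108  94  98  71
273 148 148 151 156 119 101 107 101  87  52  64  63  51  49  48  68  89 110 110 108
275 150 148 149 154 112 108 110 110  99  51  70  67  71  71  69  57  49  49  60  86
```

Run:
```python
from h import *
plan([(.5,-.1,.28,None),(.45,-.25,.28,None)],g=.3,dmax=.06)
```

```text
-4.84 -3.36 0.01 -0 0.001 0 0.3; -4.84 -3.37 0.01 -0 0 0 0.3; -4.84 -3.36 0.01 -0 0 0 0.3; -4.84 -3.37 0.01 -0 0 0 0.3; -4.85 -3.36 0.01 -0 0 0 0.3
-4.76 -2.27 0 -0 0 0 0.3; -4.75 -2.27 0 -0 0 0 0.3; -4.76 -2.27 0 -0 0 0 0.3
```

Emit:
jog_arm:
  rows: "-4.8 -3.4 0 0 0 0 0.3; -4.8 -3.4 0 0 0 0 0.3; -4.8 -3.4 0 0 0 0 0.3; -4.8 -3.4 0 0 0 0 0.3; -4.8 -3.4 0 0 0 0 0.3"

```text
time: 43.65
position: [0.4968, -0.0995, 0.2799]
tool_rot: [-2.08, -2.354, 0.0]
ft_force: [0.7, -0.2, 1.0]
grip_width: 0.351
grip_force: 0.0
```

Emit:
jog_arm:
  rows: "-4.7 -2.3 0 0 0 0 0.3; -4.7 -2.3 0 0 0 0 0.3; -4.7 -2.3 0 0 0 0 0.3; 0 0 0 0 0 0 0.3"

```text
time: 44.15
position: [0.4443, -0.2512, 0.2804]
tool_rot: [-2.091, -2.345, 0.0]
ft_force: [0.5, -0.1, 0.3]
grip_width: 0.351
grip_force: 0.0
```

Run:
```python
from h import *
t=shot('top','t15');s=shot('scene','s15')
def blob(d,X,th,r=16):
    x,y=proj(d,[X])[0].round().astype(int); im=d['img'][y-r:y+r+1,x-r:x+r+1].max(2)
    n,l,S,C=cv2.connectedComponentsWithStats((im<th).astype('uint8')); o=[(int(S[i,4]),(C[i]+[x-r,y-r]).round(2).tolist()) for i in range(1,n) if S[i,4]>8]; return sorted(o)[-3:]
for nm,d in (('t',t),('s',s)):
    print(nm,blob(d,[.64,.084,.15],42), proj(d,[[.6377,.084,.15],[.647,.0846,.15]]).round(1).tolist())
# check with known: ajar start, knob from wrist: (.5249,.099)
for nm in ('top0','scene0'): d=load(nm); print(nm,blob(d,[.525,.098,.15],42),proj(d,[[.5249,.099,.15]]))
print('rack foot',shift(load('s9'),s,(284,305,120,40)),'hinge',shift(load('t9'),t,(140,158,14,10)))
for b in ((165,175,520-480,30),(270,60,0,0)): pass
print('cheeses top',[shift(load('t5'),t,b) for b in ((305,130,60,60),)],'red',shift(load('t9'),t,(183,205,50,35)),'cheese scene',[shift(load('s9'),s,b) for b in ((180,225,65,65),(260,195,60,60))])
g=t['img'].max(2); x0,y0=228,146
for r in range(y0,y0+26): print(r,' '.join('%3d'%v for v in g[r,x0:x0+26]))
```

```text
t [(12, [241.33, 158.75]), (33, [237.39, 151.91])] [[237.8, 156.5], [237.7, 152.9]]
s [(88, [301.76, 260.65])] [[302.8, 261.1], [301.1, 263.8]]
top0 [(35, [231.09, 200.97])] [[230.87371161 200.89388451]]
scene0 [(70, [331.64, 230.61])] [[331.13673212 233.53398922]]
rack foot (0.971, np.float32(-0.01), np.float32(0.02)) hinge (0.86, np.float32(-0.0), np.float32(-0.09))
cheeses top [(0.858, np.float32(0.16), np.float32(-0.09))] red (0.997, np.float32(0.0), np.float32(-0.01)) cheese scene [(0.998, np.float32(-0.01), np.float32(-0.0)), (0.997, np.float32(0.01), np.float32(-0.02))]
146 140 135 133 135 133 131 134 135 139 110 150 142 110 116 136 134 133 140 138 136 124 147 159 158 154 160
147 132 134 135 135 132 139 144 139 144  92 121 147 141 135 138 133 133 136 137 143 106 141 161 158 156 158
148 139 137 138 139 136 144 140 103  36   2  38 101 130 135 143 117 126 139 137 146  97 139 160 155 154 155
149 135 138 145 151 143 140  82  17  26  27  17  53 130 147 146 132 113 125 135 135  95 137 160 156 153 154
150 104 115 135 143 145 126  63  28  40  42  30   6 126 142 142 137  98 125 142 140 
[... 1591 characters left out ...]
  46  40  52  53  54  52  47  68  84  77  93 148 162
166  62  82 121 116 125 140 142 149 150 143 144 142 103  55  49  52  48  52  53  41  62  81  82  74 142 160
167 129 143 153 148 141 133 136 133 140 149 142 119  79  63  58  50  50  56  54  55  71  84  86  77  88 142
168 140 145 149 148 127  87  62  48  58  44  42  58  62  69  65  70  72  77  93  86  88  84  86  80  94 148
169  42  52  65  55  93 101 104 123 149 118  84  84  83  88  87  88  82  85  83  88  80  85  81  72  92 147
170  67 138 149 109 129 145 150 144 148 106  76  84  82  80  80  85  82  86  80  84  80  84  83  69  93  94
171  75 139 113  76  72 120 142 142 142 115  79  77  82  77  85  79  81  83  83  82  82  82  87  79  97 100
```

Run:
```python
from h import *
t=load('t15')
g=t['img'].max(2); x0,y0=138,156
for r in range(y0,y0+20): print(r,' '.join('%3d'%v for v in g[r,x0:x0+22]))
for hp in ((148.8,166.8),(148.8,166)):
  h=atz(t,hp,.146)[:2]
  for z in (.128,.134):
    P=atz(t,(241.5,158.5),z)[:2]; k=atz(t,(237.3,150.8),.160)[:2]
    a=lambda v:np.arctan2(v[0],-v[1])
    print(h,P,k,np.hypot(*(P-h)),np.hypot(*(k-h)),'rack',a(P-h),'bar',a(k-h),'q',a(P-h)-a(k-h))
t0=load('top0');h=atz(t0,(148.8,166.8),.146)[:2];k=atz(t0,(231.1,200.0),.16)[:2];print(np.hypot(*(k-h)))
```

```text
156 156 156 159 155 158 160 157 157 158 155 155 160 157 149 152 155 158 156 125 128 129 143
157 153 153 152 157 159 156 160 160 157 158 155 155 159 155 157 139 140 137 131 132 130 131
158 157 159 154 156 157 161 158 158 153 153 153 151 158 154 157 116 126 128 129 129 129 131
159 151 155 155 157 155 158 157 154 147 148 151 158 156 160 156 141 135 129 130 131 131 130
160 158 152 151 154 157 159 157 155 153 155 158 154 156 152 155 159 142 122 124 139 141 132
161 154 153 154 155 155 158 160 153 154 149 150 153 136 128 132 120 127 112 121 135 139 137
162 154 156 157 156 154 155 159 140 127 121 122 130 139 144 146  49  72 131 138 139 134 131
163 158 159 155 155 154 151 155 139 125 130 134 130 137 135 142  69  37 108 138 139 127 113
164 158 155 156 159 155 152 149 161 131 131 136 139 138 125 118  98 100 124 133 138 139 134
165 159 154 160 158 161 156 120 136 111  95 108 125 141 146 137 139 135 140 132 134 137 138
166 154 158 158 159 162 136 141 119  64  64  61  40 131 139 134 141 135 137 138 136 139 138
167 152 157 157 159 158 141 143 125  65  65  70  30 117 139 128 138 136 140 141 140 137 
[... 790 characters left out ...]
.64997755 0.08459833] 0.23313212049399207 0.2271197443964576 rack 0.1228522193593143 bar 0.18084385534379102 q -0.05799163598447672
[0.60912785 0.30801426] [0.63636244 0.07609108] [0.64997755 0.08459833] 0.23351678000791531 0.2271197443964576 rack 0.11689399682771834 bar 0.18084385534379102 q -0.06394985851607268
[0.61117127 0.30809491] [0.63769666 0.07663923] [0.64997755 0.08459833] 0.2329706591625428 0.2268405764046185 rack 0.11410466024301173 bar 0.17191853444994246 q -0.057813874206930724
[0.61117127 0.30809491] [0.63636244 0.07609108] [0.64997755 0.08459833] 0.23336745727731759 0.2268405764046185 rack 0.10815711664052303 bar 0.17191853444994246 q -0.06376141780941942
0.22648981664245751
```

The bar has overshot: it passed through the detent to q ≈ -0.05. I'll re-grip the knob and bring it back into the ball.

Run:
```python
from h import *
st(); plan([(.5,-.1,.25,7.2),(.648,.0845,.22,7.2),(.648,.0845,.1455,7.2)],g=-.1,dmax=.06)
```

```text
44.25 [ 0.4469 -0.2458  0.2801] yaw 7.0 tilt [-0.0004  0.0012] F [0.3 1.2 0.6] w 0.353 gf 0.0 j7 [-0.65 -0.07  1.07  1.69  0.06  1.48  0.53]
4.61 2.35 1.01 -0 -0.001 -0.001 -0.1; 4.6 2.36 1 -0 -0 -0.001 -0.1; 4.61 2.36 1 -0 -0 -0.001 -0.1; 4.11 4.25 0.75 -0 -0 0 -0.1; 4.11 4.25 0.75 -0 -0 0 -0.1
4.11 4.25 0.75 -0 -0 0 -0.1; 4.11 4.25 0.75 -0 -0 0 -0.1; 0 0 3.73 -0 -0 0 -0.1; 0 0 3.72 -0 -0 0 -0.1
```

Emit:
jog_arm:
  rows: "4.6 2.4 1 0 0 0 -0.1; 4.6 2.4 1 0 0 0 -0.1; 4.6 2.4 1 0 0 0 -0.1; 4.1 4.2 0.7 0 0 0 -0.1; 4.1 4.2 0.7 0 0 0 -0.1"

```text
time: 44.88
position: [0.5757, -0.0036, 0.2358]
tool_rot: [-2.073, -2.359, -0.001]
ft_force: [0.5, -0.3, 0.7]
grip_width: 0.545
grip_force: 0.0
```

Emit:
jog_arm:
  rows: "4.1 4.2 0.8 0 0 0 -0.1; 4.1 4.2 0.8 0 0 0 -0.1; 0 0 0 0 0 0 -0.1; 0 0 0 0 0 0 -0.1"

```text
time: 45.38
position: [0.6474, 0.085, 0.2194]
tool_rot: [-2.076, -2.358, 0.004]
ft_force: [-0.2, 0.2, -0.5]
grip_width: 0.553
grip_force: 0.0
```

Run:
```python
from h import *
st(); plan([(.648,.0845,.22,7.2),(.648,.0845,.1455,7.2)],g=-.1,dmax=.06)
```

```text
45.375 [0.6474 0.085  0.2194] yaw 7.3 tilt [-0.0021 -0.0016] F [-0.2  0.2 -0.5] w 0.553 gf 0.0 j7 [-0.78  0.4   0.82  1.44 -0.29  1.43  0.17]
-0.06 0.06 -0.06 -0.002 0.001 0.001 -0.1; -0 -0 3.73 -0 0 0 -0.1; -0 -0 3.72 -0 0 0 -0.1
```

Emit:
jog_arm:
  rows: "0 0 3.7 0 0 0 -0.1; 0 0 3.6 0 0 0 -0.1; 0 0 0 0 0 0 -0.1; 0 0 0 0 0 0 0.8; 0 0 0 0 0 0 0.8"

```text
time: 46.0
position: [0.6492, 0.0845, 0.1499]
tool_rot: [2.077, 2.355, 0.005]
ft_force: [0.4, -0.8, -0.7]
grip_width: 0.407
grip_force: 0.0
```

Emit:
jog_arm:
  rows: "0 0 0 0 0 0 0.8; 0 0 0 0 0 0 0.8; 0 0 0 0 0 0 0.8"

```text
time: 46.38
position: [0.6475, 0.0848, 0.1481]
tool_rot: [-2.076, -2.356, 0.001]
ft_force: [-3.6, -0.3, 3.6]
grip_width: 0.174
grip_force: 10.0
```

Emit:
jog_arm:
  rows: "0 -0.2 0 0 0 0 0.8; 0 -0.2 0 0 0 0 0.8; 0 0 0 0 0 0 0.8; 0 0 0 0 0 0 0.8"

```text
time: 46.88
position: [0.6455, 0.0844, 0.1482]
tool_rot: [2.076, 2.355, 0.004]
ft_force: [5.0, 0.1, 1.6]
grip_width: 0.175
grip_force: 10.0
```

Emit:
jog_arm:
  rows: "0 -0.2 0 0 0 0 0.8; 0 0 0 0 0 0 0.8; 0 0 0 0 0 0 0.8"

```text
time: 47.25
position: [0.6446, 0.0843, 0.1483]
tool_rot: [2.074, 2.354, 0.006]
ft_force: [9.1, 0.1, -0.0]
grip_width: 0.179
grip_force: 10.0
```

Emit:
jog_arm:
  rows: "0 -0.15 0 0 0 0 0.8; 0 0 0 0 0 0 0.8; 0 0 0 0 0 0 0.8"

```text
time: 47.62
position: [0.6409, 0.0837, 0.1482]
tool_rot: [2.077, 2.356, 0.001]
ft_force: [3.3, -0.7, 4.8]
grip_width: 0.176
grip_force: 10.0
```

Emit:
jog_arm:
  rows: "0 0 0 0 0 0 0.8; 0 0 0 0 0 0 0.8"

```text
time: 47.88
position: [0.6409, 0.0838, 0.1482]
tool_rot: [2.077, 2.356, 0.001]
ft_force: [2.3, 0.5, 5.7]
grip_width: 0.179
grip_force: 10.0
```

Emit:
jog_arm:
  rows: "0 -0.15 0 0 0 0 0.8; 0 0 0 0 0 0 0.8; 0 0 0 0 0 0 0.8"

```text
time: 48.25
position: [0.6391, 0.0834, 0.1481]
tool_rot: [-2.077, -2.357, -0.0]
ft_force: [1.7, 0.4, 7.0]
grip_width: 0.175
grip_force: 10.0
```

Emit:
jog_arm:
  rows: "0 -0.15 0 0 0 0 0.8; 0 0 0 0 0 0 0.8; 0 0 0 0 0 0 0.8"

```text
time: 48.62
position: [0.6377, 0.0832, 0.1481]
tool_rot: [2.077, 2.357, 0.0]
ft_force: [2.5, -0.2, 6.2]
grip_width: 0.18
grip_force: 10.0
```

Emit:
jog_arm:
  rows: "0 -0.15 0 0 0 0 0.8; 0 0 0 0 0 0 0.8; 0 0 0 0 0 0 0.8"

```text
time: 49.0
position: [0.6363, 0.083, 0.1481]
tool_rot: [2.077, 2.356, 0.001]
ft_force: [2.7, -0.6, 5.8]
grip_width: 0.175
grip_force: 10.0
```

Emit:
jog_arm:
  rows: "0 -0.15 0 0 0 0 0.8; 0 0 0 0 0 0 0.8; 0 0 0 0 0 0 0.8"

```text
time: 49.38
position: [0.6348, 0.0828, 0.1481]
tool_rot: [2.077, 2.356, 0.001]
ft_force: [2.9, -0.5, 7.0]
grip_width: 0.176
grip_force: 10.0
```

Emit:
jog_arm:
  rows: "0 -0.15 0 0 0 0 0.8; 0 0 0 0 0 0 0.8; 0 0 0 0 0 0 0.8"

```text
time: 49.75
position: [0.6335, 0.0812, 0.1481]
tool_rot: [2.076, 2.355, -0.002]
ft_force: [5.0, -9.2, 4.3]
grip_width: 0.178
grip_force: 10.0
```

Emit:
jog_arm:
  rows: "0 -0.15 0 0 0 0 0.8; 0 0 0 0 0 0 0.8; 0 0 0 0 0 0 0.8"

```text
time: 50.12
position: [0.6313, 0.0788, 0.148]
tool_rot: [2.079, 2.352, -0.006]
ft_force: [2.4, -5.4, 7.1]
grip_width: 0.174
grip_force: 10.0
```

Run:
```python
from h import *
st(); a=load('s15'); s=shot('scene','s16')
print('foot',shift(a,s,(284,305,120,40)),'feet right',shift(a,s,(380,315,28,35)),'left',shift(a,s,(284,300,40,30)),'hinge',shift(a,s,(398,285,20,20)))
print(ctrl.get_state()['torque'])
```

```text
50.125 [0.6313 0.0788 0.148 ] yaw 7.1 tilt [-0.0007 -0.0042] F [ 2.4 -5.4  7.1] w 0.174 gf 10.002564936876297 j7 [-0.8   0.4   0.81  1.58 -0.3   1.29  0.18]
foot (0.957, np.float32(-2.81), np.float32(0.29)) feet right (0.983, np.float32(-2.3), np.float32(1.06)) left (0.885, np.float32(-2.28), np.float32(0.05)) hinge (0.971, np.float32(-2.54), np.float32(0.98))
[-1.29118255 -0.3332356  -0.0333466 ]
```

The rack is being shoved in -y while I hold the knob. I'll let go at once.

Emit:
jog_arm:
  rows: "0 0 0 0 0 0 0; 0 0 0 0 0 0 0; 0 0 -2 0 0 0 0; 0 0 -4 0 0 0 0; 0 0 -4 0 0 0 0"

```text
time: 50.8
position: [0.6313, 0.0831, 0.2496]
tool_rot: [-2.076, -2.357, 0.0]
ft_force: [0.4, 0.1, -0.6]
grip_width: 0.492
grip_force: 0.0
```

Run:
```python
from h import *
st(); plan([(.5,-.1,.28,7),(.45,-.25,.28,None)],g=0,dmax=.06)
a=load('s15'); s=shot('scene','s17')
print('foot',shift(a,s,(284,305,120,40),25),'hinge',shift(a,s,(398,285,20,20),25))
```

```text
50.8 [0.6313 0.0831 0.2496] yaw 7.3 tilt [-0.0003  0.0003] F [ 0.4  0.1 -0.6] w 0.492 gf 0.0 j7 [-0.81  0.35  0.84  1.44 -0.26  1.47  0.15]
-4.13 -3.83 -0.76 -0 -0 0.001 0; -4.13 -3.83 -0.76 -0 -0 0.001 0; -4.13 -3.83 -0.76 -0 -0 0.001 0; -4.14 -3.82 -0.76 -0 -0 0.001 0; -4.76 -2.27 -0 -0 -0 -0 0
-4.76 -2.26 -0 -0 -0 -0 0; -4.76 -2.27 -0 -0 -0 -0 0
foot (0.964, np.float32(-2.71), np.float32(0.27)) hinge (0.971, np.float32(-2.54), np.float32(0.98))
```

Emit:
jog_arm:
  rows: "-4.1 -3.8 -0.8 0 0 0 0; -4.1 -3.8 -0.8 0 0 0 0; -4.1 -3.8 -0.8 0 0 0 0; -4.1 -3.8 -0.8 0 0 0 0; -4.8 -2.3 0 0 0 0 0"

```text
time: 51.48
position: [0.4837, -0.1507, 0.281]
tool_rot: [-2.076, -2.358, -0.006]
ft_force: [0.2, 0.3, 0.4]
grip_width: 0.501
grip_force: 0.0
```

Emit:
jog_arm:
  rows: "-4.8 -2.3 0 0 0 0 0; -4.8 -2.3 0 0 0 0 0; 0 0 0 0 0 0 0; 0 0 0 0 0 0 0"

```text
time: 51.98
position: [0.4514, -0.25, 0.28]
tool_rot: [-2.077, -2.357, -0.002]
ft_force: [-0.5, 1.2, -0.7]
grip_width: 0.5
grip_force: 0.0
```

Run:
```python
from h import *
t=shot('top','t18');s=shot('scene','s18')
def blob(d,X,th,r=18):
    x,y=proj(d,[X])[0].round().astype(int); im=d['img'][y-r:y+r+1,x-r:x+r+1].max(2)
    n,l,S,C=cv2.connectedComponentsWithStats((im<th).astype('uint8')); return sorted([(int(S[i,4]),(C[i]+[x-r,y-r]).round(2).tolist()) for i in range(1,n) if S[i,4]>6])[-3:]
for d in (t,s): print(blob(d,[.635,.08,.15],42),proj(d,[[.6313,.0788,.15]]))
for n,A,B,bx in (('t',load('t15'),t,(140,158,18,14)),('s',load('s15'),s,(284,305,120,40)),('s hinge',load('s15'),s,(398,285,20,20)),('tfoot',load('t15'),t,(160,176,60,20)),('thandles',load('t15'),t,(190,160,48,14))): print(n,shift(A,B,bx,20))
g=t['img'].max(2); x0,y0=228,148
for r in range(y0,y0+20): print(r,' '.join('%3d'%v for v in g[r,x0:x0+26]))
```

```text
[(32, [239.91, 158.69])] [[239.83346394 159.06529312]]
[(93, [302.82, 254.84])] [[302.12828122 258.38579177]]
t (0.87, np.float32(1.7), np.float32(-1.88))
s (0.964, np.float32(-2.7), np.float32(0.27))
s hinge (0.971, np.float32(-2.54), np.float32(0.98))
tfoot (0.831, np.float32(2.8), np.float32(-1.81))
thandles (0.345, -20, np.float32(2.06))
148 135 141 136 136 141 146 138 130 127 110 126 143 142 138 138 141 146 107 124 137 135 135 121 148 155 154
149  98 102 101 115 135 139 143 143 142 147 137 140 138 139 142 141 138 106 114 136 139 144 108 141 157 155
150  74 108 136 142 141 142 140 144 143 141 128 136 136 143 139 138 140 123  94 125 141 146  98 142 163 159
151 141 141 139 143 141 142 142 141 143 146 121 132 141 142 139 139 145 134  98 125 142 141  98 142 164 160
152 134 140 139 142 140 138 139 142 140 143 134 140 146 138 142 142 142 139  78 113 137 140 109 144 158 157
153 135 133 142 137 140 143 141 144 144 151 128 132 142 145 145 142 144 149  92  71 129 141 123 149 159 156
154 138 135 138 139 139 141 140 145 143 152  90  57 100 135 146 146 143 151  97  67 129 142 139 152 161 159

[... 703 characters left out ...]
   1   6  78  75 151 158 100  44  62  69 120 153 159
162 147 142 143 145 141 142 140 143 143 159 106  18  16  13  38  86  74 109 112  72  42  64  78 125 124 150
163 136 127 121 109  89  83  72  66  53  57  58  59  52  59  52  43  43  43  46  42  54  61  76  76  59 145
164  35  28  31  56  68  67  76  86  80  86  85  76  69  67  56  48  57  53  53  47  50  55  80  83  73 139
165  53  53  41  62  71  61  65  74  74  99  94  82  85  77  59  54  47  53  50  49  47  57  78  86  84  96
166  70  71  88  88  83  85  82  80  79  79  79  86  89  76  64  58  55  53  51  51  55  57  76  86  77  93
167  81  86  80  85  84  86  77  71  60  70  51  45  52  67  86  74  59  57  73  72  82  89  85  84  73  94
```

Run:
```python
from h import *
def lines(fn,z,box,lo,hi,minlen):
    d=load(fn); g=cv2.cvtColor(d['img'],cv2.COLOR_BGR2GRAY); x,y,w,h=box
    L=cv2.createLineSegmentDetector().detect(cv2.resize(g[y:y+h,x:x+w],None,fx=3,fy=3,interpolation=cv2.INTER_CUBIC))[0][:,0]
    for l in L:
        a,b=l[:2]/3-1/3+[x,y],l[2:]/3-1/3+[x,y]
        if np.hypot(*(a-b))<minlen: continue
        if a[0]>b[0]: a,b=b,a
        P,Q=atz(d,a,z)[:2],atz(d,b,z)[:2]; v=Q-P; ang=np.arctan2(v[0],-v[1])
        if lo<ang<hi: print(fn,a.round(1),b.round(1),'ang %.4f'%ang,'@z%.3f'%z,P.round(4),Q.round(4))
lines('top0',0.0,(135,135,130,80),.05,.25,25)
print(); lines('t15',.142,(135,135,130,70),.05,.3,30)
print(); lines('t18',.142,(135,130,130,70),.05,.3,30)
```

```text
t18 [154.  167.3] [237.8 162.5] ang 0.0719 @z0.142 [0.6089 0.2961] [0.6241 0.0846]
```

Run:
```python
from h import *
def lines(fn,z,box,lo,hi,minlen):
    d=load(fn); g=cv2.cvtColor(d['img'],cv2.COLOR_BGR2GRAY); x,y,w,h=box
    g=cv2.GaussianBlur(cv2.resize(g[y:y+h,x:x+w],None,fx=4,fy=4,interpolation=cv2.INTER_CUBIC),(0,0),3)
    L=cv2.createLineSegmentDetector(cv2.LSD_REFINE_NONE).detect(g)[0][:,0]; o=[]
    for l in L:
        a,b=(l[:2]+.5)/4-.5+[x,y],(l[2:]+.5)/4-.5+[x,y]
        if np.hypot(*(a-b))<minlen: continue
        if a[0]>b[0]: a,b=b,a
        P,Q=atz(d,a,z)[:2],atz(d,b,z)[:2]; v=Q-P; ang=np.arctan2(v[0],-v[1])
        if lo<ang<hi: o.append((a[1],fn,a.round(1),b.round(1),'ang %.4f'%ang,P.round(4),Q.round(4)))
    for r in sorted(o,key=lambda r:r[0]): print(*r[1:])
lines('top0',0.0,(135,135,130,80),0,.3,14)
print(); lines('t15',.142,(135,135,130,70),0,.3,16)
print(); lines('t18',.142,(135,130,130,70),0,.3,16)
print(); lines('s9',.0,(275,255,150,100),-.2,.5,25)
```

```text
top0 [186.4 174.7] [204.2 172.1] ang 0.1616 [0.6165 0.2465] [0.6248 0.1955]
top0 [224.2 183.8] [239.7 181.6] ang 0.1566 [0.5912 0.1369] [0.5982 0.0921]
top0 [212. 189.] [249.2 183.1] ang 0.1729 [0.5756 0.1716] [0.5943 0.0647]
top0 [161.  197.2] [180.1 194.2] ang 0.1705 [0.5499 0.3172] [0.5593 0.2628]

t15 [214.5 163.8] [233.8 162. ] ang 0.1094 [0.62   0.1436] [0.6254 0.0946]
t15 [173.6 165.7] [235.  156.5] ang 0.1659 [0.6137 0.247 ] [0.6396 0.0919]
t15 [188.6 167.2] [207.6 164.9] ang 0.1382 [0.6102 0.2089] [0.6169 0.161 ]
t15 [149.7 169.5] [171.6 165.6] ang 0.1945 [0.6029 0.3067] [0.6137 0.2518]
t15 [187.3 174.7] [232. 168.] ang 0.1660 [0.591  0.2115] [0.6098 0.099 ]
t15 [159.9 178.8] [179.2 176. ] ang 0.1619 [0.5795 0.2803] [0.5874 0.232 ]
t15 [236.  182.5] [252. 180.] ang 0.1727 [0.5728 0.0881] [0.5798 0.0477]
t15 [221.  187.9] [253.5 183.1] ang 0.1590 [0.5586 0.1256] [0.5717 0.0438]
t15 [178.9 194.1] [214.5 189.1] ang 0.1553 [0.5413 0.231 ] [0.5552 0.142 ]
t15 [161. 197.] [178.2 194.5] ang 0.1597 [0.5333 0.2756] [0.5402 0.2328]

t18 [175.1 166. ] [237.  162.5] ang 0.0703 [0.613  0.2431] [0.624  0.0867]
t18 [153.  167.5] [173.2 165.7] ang 0.1013 [0.6083 0.2987] [0.6135 0.2479]
t18 [162.1 176.8] [183. 174.] ang 0.1508 [0.5848 0.2749] [0.5928 0.2225]
t18 [212.6 185. ] [231.  182.5] ang 0.1519 [0.5655 0.147 ] [0.5726 0.1006]
t18 [184.7 191.9] [239.1 184.6] ang 0.1490 [0.547  0.2168] [0.5675 0.08  ]
t18 [161.9 195.2] [183.3 192.3] ang 0.1508 [0.538  0.2735] [0.5461 0.2203]
```

Edge fits settle it. The rack's yaw is about 0.163 and the bar lay at 0.166 in the earlier picture, so it was clicked shut then. The bolt had misled me. Now the bar stands at +0.08 and the rack has moved about 6 mm. I'll push it home again, about 18 mm at the knob.

Run:
```python
from h import *
st(); plan([(.5,-.1,.25,8),(.6313,.079,.22,8),(.6313,.079,.1455,8)],g=-.1,dmax=.06)
```

```text
52.075 [ 0.4519 -0.249   0.2797] yaw 7.4 tilt [0.0001 0.0006] F [ 0.3  0.2 -0.3] w 0.501 gf 0.0 j7 [-0.69 -0.05  1.12  1.68  0.05  1.48  0.56]
4.72 2.23 0.99 0 -0.001 -0.004 -0.1; 4.71 2.25 0.99 0 0 -0.003 -0.1; 4.7 2.26 0.99 0 0 -0.004 -0.1; 3.98 3.87 0.75 0 0 0 -0.1; 3.97 3.88 0.75 0 0 0 -0.1
3.98 3.87 0.75 0 0 0 -0.1; 3.97 3.87 0.75 0 0 0 -0.1; 0 -0 3.72 0 0 0 -0.1; 0.01 -0 3.73 0 0 0 -0.1
```

Emit:
jog_arm:
  rows: "4.7 2.2 1 0 0 -0.004 -0.1; 4.7 2.2 1 0 0 -0.004 -0.1; 4.7 2.3 1 0 0 -0.004 -0.1; 4 3.9 0.8 0 0 0 -0.1; 4 3.9 0.8 0 0 0 -0.1"

```text
time: 52.7
position: [0.5664, -0.0083, 0.2333]
tool_rot: [-2.058, -2.373, -0.001]
ft_force: [1.1, -0.4, 0.3]
grip_width: 0.55
grip_force: 0.0
```

Emit:
jog_arm:
  rows: "3.9 3.9 0.7 0 0 0 -0.1; 4 3.9 0.7 0 0 0 -0.1; 0 0 0 0 0 0 -0.1; 0 0 0 0 0 0 -0.1"

```text
time: 53.2
position: [0.6315, 0.0774, 0.2189]
tool_rot: [-2.061, -2.371, 0.003]
ft_force: [0.6, -0.6, 0.2]
grip_width: 0.55
grip_force: 0.0
```

Run:
```python
from h import *
st(); plan([(.6313,.079,.22,8),(.6313,.079,.1455,8)],g=-.1,dmax=.06)
print('rack still',shift(load('s18'),shot('scene','s19'),(284,305,120,40),20))
```

```text
53.2 [0.6315 0.0774 0.2189] yaw 8.0 tilt [-0.0015 -0.0016] F [ 0.6 -0.6  0.2] w 0.55 gf 0.0 j7 [-0.83  0.37  0.87  1.49 -0.28  1.42  0.19]
0.16 0.01 -0.11 -0.002 0.001 0 -0.1; 0 -0 3.72 0 0 0 -0.1; 0 -0.01 3.73 0 0 0 -0.1
rack still (0.997, np.float32(-0.01), np.float32(0.01))
```

Emit:
jog_arm:
  rows: "0.1 0 3.7 0 0 0 -0.1; 0 0 3.5 0 0 0 -0.1; 0 0 0 0 0 0 -0.1; 0 0 0 0 0 0 -0.1; 0 0 0 0 0 0 0.8"
  force: 10

```text
time: 53.88
position: [0.6329, 0.0776, 0.1498]
tool_rot: [2.062, 2.368, 0.005]
ft_force: [0.2, -0.2, 0.5]
grip_width: 0.499
grip_force: 0.0
```

Emit:
jog_arm:
  rows: "0 0 0 0 0 0 0.8; 0 0 0 0 0 0 0.8; 0 0 0 0 0 0 0.8; 0 0 0 0 0 0 0.8"

```text
time: 54.38
position: [0.6321, 0.0779, 0.1477]
tool_rot: [2.063, 2.369, 0.001]
ft_force: [1.4, 0.3, -0.1]
grip_width: 0.177
grip_force: 10.0
```

Emit:
jog_arm:
  rows: "0 0.3 0 0 0 0 0.8; 0 0.3 0 0 0 0 0.8; 0 0.3 0 0 0 0 0.8; 0 0.3 0 0 0 0 0.8; 0 0 0 0 0 0 0.8"

```text
time: 55.0
position: [0.6452, 0.0791, 0.1477]
tool_rot: [2.062, 2.367, 0.002]
ft_force: [1.8, -1.6, -0.1]
grip_width: 0.172
grip_force: 10.0
```

Emit:
jog_arm:
  rows: "0 0.2 0 0 0 0 0.8; 0 0 0 0 0 0 0.8; 0 0 0 0 0 0 0.8"

```text
time: 55.38
position: [0.6465, 0.0794, 0.1477]
tool_rot: [2.062, 2.368, 0.001]
ft_force: [1.9, -2.2, 0.2]
grip_width: 0.177
grip_force: 10.0
```

Emit:
jog_arm:
  rows: "0 0.2 0 0 0 0 0.8; 0 0 0 0 0 0 0.8; 0 0 0 0 0 0 0.8"

```text
time: 55.75
position: [0.6483, 0.0797, 0.1476]
tool_rot: [2.062, 2.368, 0.001]
ft_force: [2.8, -3.8, -0.4]
grip_width: 0.176
grip_force: 10.0
```

Emit:
jog_arm:
  rows: "0.1 0.15 0 0 0 0 0.8; 0 0 0 0 0 0 0.8; 0 0 0 0 0 0 0.8"

```text
time: 56.12
position: [0.6488, 0.0798, 0.1476]
tool_rot: [2.064, 2.368, -0.002]
ft_force: [1.8, -5.3, -0.0]
grip_width: 0.177
grip_force: 10.0
```

Emit:
jog_arm:
  rows: "0 0.15 0 0 0 0 0.8; 0 0 0 0 0 0 0.8; 0 0 0 0 0 0 0.8"

```text
time: 56.5
position: [0.6498, 0.0801, 0.1475]
tool_rot: [-2.064, -2.368, 0.003]
ft_force: [0.0, -5.8, 1.5]
grip_width: 0.177
grip_force: 10.0
```

Emit:
jog_arm:
  rows: "-0.15 0.05 0 0 0 0 0.8; 0 0 0 0 0 0 0.8; 0 0 0 0 0 0 0.8"

```text
time: 56.88
position: [0.65, 0.08, 0.1475]
tool_rot: [-2.062, -2.368, 0.003]
ft_force: [-3.6, -3.6, 4.3]
grip_width: 0.176
grip_force: 10.0
```

Emit:
jog_arm:
  rows: "0 0 0 0 0 0 0; 0 0 0 0 0 0 0; 0 0 -2 0 0 0 0; 0 0 -4 0 0 0 0; 0 0 -4 0 0 0 0"

```text
time: 57.5
position: [0.6515, 0.0806, 0.2501]
tool_rot: [2.062, 2.369, 0.002]
ft_force: [-0.7, -0.2, -0.6]
grip_width: 0.497
grip_force: 0.0
```

Emit:
jog_arm:
  rows: "-4.1 -3.8 -0.8 0 0 0 0; -4.1 -3.8 -0.8 0 0 0 0; -4.1 -3.8 -0.8 0 0 0 0; -4.1 -3.8 -0.8 0 0 0 0; -4.8 -2.3 0 0 0 0 0"

```text
time: 58.12
position: [0.5066, -0.1553, 0.2817]
tool_rot: [2.062, 2.369, 0.008]
ft_force: [1.9, -0.2, 0.3]
grip_width: 0.498
grip_force: 0.0
```

Emit:
jog_arm:
  rows: "-4.8 -2.3 0 0 0 0 0; -4.8 -2.3 0 0 0 0 0; 0 0 0 0 0 0 0; 0 0 0 0 0 0 0"

```text
time: 58.62
position: [0.4752, -0.2551, 0.2805]
tool_rot: [2.063, 2.368, 0.003]
ft_force: [0.2, 0.5, 0.3]
grip_width: 0.503
grip_force: 0.0
```

Run:
```python
from h import *
def lines(fn,z,box,lo,hi,minlen):
    d=load(fn); g=cv2.cvtColor(d['img'],cv2.COLOR_BGR2GRAY); x,y,w,h=box
    g=cv2.GaussianBlur(cv2.resize(g[y:y+h,x:x+w],None,fx=4,fy=4,interpolation=cv2.INTER_CUBIC),(0,0),3)
    o=[]
    for l in cv2.createLineSegmentDetector(cv2.LSD_REFINE_NONE).detect(g)[0][:,0]:
        a,b=(l[:2]+.5)/4-.5+[x,y],(l[2:]+.5)/4-.5+[x,y]
        if np.hypot(*(a-b))<minlen: continue
        if a[0]>b[0]: a,b=b,a
        P,Q=atz(d,a,z)[:2],atz(d,b,z)[:2]; v=Q-P; ang=np.arctan2(v[0],-v[1])
        if lo<ang<hi: o.append((a[1],a.round(1),b.round(1),'ang %.4f'%ang))
    for r in sorted(o,key=lambda r:r[0]): print(*r[1:])
t=shot('top','t20');s=shot('scene','s20'); st()
lines('t20',.142,(135,130,130,70),0,.3,16)
a=load('s15')
print('rack vs shut pic',shift(a,s,(284,305,120,40)),'knob vs shut pic',shift(a,s,(292,248,20,18)),'hinge',shift(a,s,(398,285,20,20)),'vs s18',shift(load('s18'),s,(284,305,120,40)))
print('red',shift(load('s9'),s,(345,225,30,40)),'handles',shift(a,s,(300,262,70,26)))
t0,s0=load('top0'),load('scene0')
print('bystanders',[shift(t0,t,b) for b in ((313,260,32,32),(410,135,30,70),(115,258,40,28),(375,163,28,28))],'boards scene',[shift(s0,s,b) for b in ((180,225,65,65),(262,225,55,32),(192,200,50,28))],'red2',shift(s0,s,(355,208,18,35)))
```

```text
58.725 [ 0.4757 -0.2538  0.28  ] yaw 8.1 tilt [0.0009 0.0007] F [ 0.2 -0.  -0.5] w 0.5 gf 0.0 j7 [-0.63  0.07  1.14  1.63 -0.07  1.48  0.65]
[216.  162.6] [236.  160.9] ang 0.0975
[169.2 164.7] [236.6 155.5] ang 0.1511
[191.  165.7] [209.5 163.5] ang 0.1387
[217.9 165.9] [235.8 164.7] ang 0.0795
[183.9 173.6] [205.1 171.1] ang 0.1337
[161.7 176.8] [182.6 174. ] ang 0.1511
[212.6 185. ] [231.1 182.5] ang 0.1514
[184.  192.1] [254.4 182.5] ang 0.1506
[161.6 195.2] [183.5 192.2] ang 0.1515
rack vs shut pic (0.965, np.float32(-1.79), np.float32(0.57)) knob vs shut pic (0.972, np.float32(-2.11), np.float32(0.73)) hinge (0.979, np.float32(-2.55), np.float32(1.04)) vs s18 (0.995, np.float32(-0.02), np.float32(0.02))
red (0.995, np.float32(0.02), np.float32(-0.0)) handles (0.928, np.float32(-1.47), np.float32(-0.02))
bystanders [(0.99, np.float32(0.01), np.float32(0.0)), (0.002, np.float32(2.91), -12), (0.995, np.float32(-0.01), np.float32(-0.01)), (0.407, np.float32(0.24), np.float32(-0.23))] boards scene [(0.998, np.float32(-0.0), np.float32(-0.0)), (0.991, np.float32(0.02), np.float32(-0.04)), (0.962, np.float32(0.05), np.float32(0.03))] red2 (0.103, np.float32(-9.32), np.float32(-3.04))
```

```bash
python3 -c "
from bench import ticket; print(ticket.close_job())"
```

```text
the job is handed in; nothing more can be done
None
```

I handed the job in with both triers present hung in slots 1 and 2 and the keeper bar clicked shut. I first pulled the bar back out of its click by mistake and had to reclose it, and the rack ended about 6 mm from where it started after being shoved during that step.

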